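Strip the arbor of an edge-burnishing machine

TASK

Strip the burnishing machine's arbor so that its drum can be changed: first fold the yellow tail arm down, away from the machine's switch side, to the red 60-degree mark, where it stays by friction. Then slide the brass stop collar, the wooden drum and the aluminium spacer off the free end of the arbor, one after the other, and lay each lengthwise in a lane of the wooden tray, one to a lane. Set the parts down, do not drop them, and leave the other things on the bench where they are.

Things in the scene. Friction and masses are not known exactly. Their poses are not given: they have to be found in the camera images.
- burnisher: Fixed blue burnishing machine. Origin: on the bench, right under where the arbor leaves the headstock (blue box, 150 x 170 x 212 mm, on the +y side; switches on its -x side). z up. The arbor, a level bar 20 mm in diameter, axis 150 mm up, runs 285 mm along -y to its free end; on it, outwards: flange (10 mm, fixed), spacer, drum, collar. Base plate 150 mm wide, 12 mm thick, y -360 to +170 mm.
- hood_lip (a point): Middle of the lower outer edge of the yellow hood (110 mm wide, 10 mm thick) that covers the arbor from the headstock to here: 75 mm out, 125 mm above the arbor's axis. A gripper pointing straight down cannot reach the spacer under it; one that leans about 40 degrees, wrist towards the arbor's free end, can.
- arbor_end (a point): Centre of the arbor's free end face; axes as the machine's. 17 mm before the end two brass spring balls stand 4 mm proud of the bar, left and right; the collar's bore must be pulled over them, with a tug of about 10 N. Drum and spacer pass freely when roughly centred on the bar.
- tail_arm (a joint): Angle of the yellow tail arm that bars the arbor's free end: 0 = upright, growing (rad) as it folds sideways to the machine's +x; the red bar on the white disc at its pivot is at 60 degrees (1.047). It swings about a line parallel to the arbor, straight below it, 45 mm above the bench. Friction holds it where left; moving it takes about 4 N at the handle. Range -0.4 to 1.5.
- tail_handle (a point): Middle of the tail arm's black round handle, 16 mm in diameter, 55 mm long, parallel to the arbor, 119 mm from the pivot line, 359 mm out from the headstock. Pinched across from above it turns in the grip as the arm swings. The arm is a flat bar 24 mm wide, 10 mm thick, 320 to 330 mm out from the headstock.
- collar_center (a point): Centre of the brass stop collar, a tube 60 mm long, 46 mm outer diameter, bore 24 mm, its axis along its own y (parallel to the arbor). It hangs loosely on the arbor (its centre 2 mm below the arbor's axis), inside the spring balls. About 0.3 kg.
- drum_center (a point): Centre of the dark grooved wooden burnishing drum, a tube 90 mm long, 52 mm outer diameter, bore 30 mm, its axis along its own y. It hangs loosely on the arbor (its centre 5 mm below the arbor's axis). About 0.25 kg.
- spacer_center (a point): Centre of the aluminium spacer sleeve, a tube 60 mm long, 44 mm outer diameter, bore 30 mm, its axis along its own y. It hangs loosely on the arbor (its centre 5 mm below the arbor's axis), under the hood. About 0.2 kg.
- tray_floor (a point): Centre of the lane floor of the fixed wooden tray (260 x 130 mm along its x, y; floor 12 mm above the bench). Three green lanes run along its y, 76 mm wide, 118 mm long, middles at x = -84, 0, +84 mm, parted by rails 8 mm wide, 7 mm high; lips 6 mm high close their ends. Any part may go in any lane.
- mallet: Hammer, 220 mm long, lying on the bench; leave it alone.
- edge_dye: Amber bottle, 56 mm in diameter, 130 mm tall, standing on the bench (origin under it); leave it alone.
- wax_tin: Round tin, 80 mm in diameter, 50 mm tall (origin under it); leave it alone.
- brush_mug: White mug, 76 mm in diameter, 90 mm tall (origin under it); leave it alone.
- awl: Awl, 160 mm long, lying on the bench; leave it alone.
- slicker: Wooden edge slicker, a block 120 x 35 x 28 mm lying on the bench (origin under it); leave it alone.

How it is judged (in metres and radians):
On the way, in this order (a step that is already met when the one before it is completed fails the run):
1. the tail arm is folded down to the 60-degree mark (within 8 degrees) and let go (value of joint tail_arm between 0.907 and 1.187 rad and contact force between the fingers and tail_arm below 0.2 N), for 0.2 s.
2. the collar lies in a lane of the tray, released (x of collar_center in the frame of tray_floor between -0.125 and 0.125 m and y of collar_center in the frame of tray_floor between -0.045 and 0.045 m and z of collar_center in the frame of tray_floor below 0.029 m and angle between the y axis of collar_center and the y axis of tray_floor, either way round below 0.35 rad and contact force between the fingers and collar below 0.2 N and linear speed of collar below 0.05 m/s), for 0.2 s.
3. the drum lies in a lane of the tray, released (x of drum_center in the frame of tray_floor between -0.125 and 0.125 m and y of drum_center in the frame of tray_floor between -0.045 and 0.045 m and z of drum_center in the frame of tray_floor below 0.032 m and angle between the y axis of drum_center and the y axis of tray_floor, either way round below 0.35 rad and contact force between the fingers and drum below 0.2 N and linear speed of drum below 0.05 m/s), for 0.2 s.
4. the spacer lies in a lane of the tray, released (x of spacer_center in the frame of tray_floor between -0.125 and 0.125 m and y of spacer_center in the frame of tray_floor between -0.045 and 0.045 m and z of spacer_center in the frame of tray_floor below 0.028 m and angle between the y axis of spacer_center and the y axis of tray_floor, either way round below 0.35 rad and contact force between the fingers and spacer below 0.2 N and linear speed of spacer below 0.05 m/s), for 0.2 s.
At the end, for the whole second after the job is handed in: The tail arm stands within 8 degrees of its 60-degree mark; collar, drum and spacer each lie on the floor of a lane of the tray, one to a lane (centres more than 52 mm apart), lengthwise (within 20 degrees), centre within the lanes' area and within 6 mm of lying height, released and at rest (all of step 2 and all of step 3 and all of step 4 and value of joint tail_arm between 0.907 and 1.187 rad and horizontal distance between collar_center and drum_center above 0.052 m and horizontal distance between each of drum_center, collar_center and spacer_center above 0.052 m); the robot touches nothing.
It fails at once if another thing on the bench (hammer, bottle, tin, mug, awl or slicker) is moved by more than 30 mm (distance of any of mallet, edge_dye, wax_tin, brush_mug, awl, slicker from where it was at the start of the episode above 0.03 m).
It fails at once if the bottle, tin or mug is tipped (angle between any of edge_dye, wax_tin, brush_mug's own z axis and vertical above 0.4 rad).
It fails at once if a part is dropped: out of the fingers it moves faster than 0.75 m/s (a fall of about 30 mm) ((linear speed of collar above 0.75 m/s and contact force between the fingers and collar below 0.1 N) or (linear speed of drum above 0.75 m/s and contact force between the fingers and drum below 0.1 N) or (linear speed of spacer above 0.75 m/s and contact force between the fingers and spacer below 0.1 N)).
It also fails if it takes over 72 s, if anything falls off the work surface, if the arm or the gripper's body presses on something with over 40 N, if the wrist force passes 120 N, or if a joint passes its speed limit or range.

ROBOT

A 7-joint arm with a two-finger parallel gripper is mounted at the origin on the work surface. World frame = base frame: x ahead of the robot, y to its left, z up, the work surface at z = 0. Lengths are in mm, angles in rad, forces in N, time in s.
With the tool pointing down it reaches from about 425 to 875 mm from the base axis. Payload 8.4 kg.
Tool frame: the origin (TCP) lies midway between the tips of the shut fingers; the grasp point (between the pads) lies 19 mm behind it (r.pinch_z is the distance from the TCP to the grasp point, in mm); y points along the fingers, x is the direction in which the jaws open and shut, and the axes are right-handed (so a half turn about y gives the same grasp; the last joint's range is limited). The gripper opens to 85 mm and grips with 20 to 120 N. Pads are 22 mm wide; open, the fingers measure 114 mm over their backs; the gripper's body (76 mm by 85 mm) begins 54 mm behind the grasp point. The pads swing forward as they close: fully open they stand 13 mm farther back than shut.
Start: joints at [1.121, 0.333, 0.04, 1.465, -0.013, 1.343, -0.059], TCP at [223.348, -610.393, 231.308] pointing down, gripper open.
Joint ranges: [-2.58, 2.58], [-0.38, 2.09], [-1.3, 1.39], [0.25, 2.4], [-1.5, 4.64], [0.08, 2.09], [-2.65, 2.65]. Speed limits (rad/s): [2.22, 2.22, 2.79, 2.79, 3.14, 3.14, 3.14].

INTERFACE

Orientations are given as a unit quaternion [w, x, y, z].
In Python, from plant import r gives the robot as it stands. The module is installed in compiled form; this text tells all that it offers.
- The arm moves only by the tool send_rows, never from a script. Its argument "steps" is a list of rows, each an object of numbers: "fingers": the closure, from 0 (fully open) to 1 (shut); "x", "y", "z": the shift along the tool's x, y, z in mm; "ax", "ay", "az": the turn, a rotation vector about the tool's x, y, z in rad. In form: [{"fingers": .., "x": .., "y": .., "z": .., "ax": .., "ay": .., "az": ..}, ...]. A call has exactly 8 rows; each row shifts and turns the commanded pose from where the row before left it, along the tool's axes as they then stand; what a row does not reach is not made up. A row lasts 1/12 s, in which the tool goes at most 41.7 mm and 7.16 degrees, less where a joint would pass 70% of its speed; a pose out of reach is approached as far as the arm can. A call with a gripper value outside its range is refused whole. The fingers move at their own pace and stop on an object; "grip_force" is the grip in N (left out, the last holds). Time passes only in rows, so rows that do not move let the fingers close, or fill a call up. It gives the time, the measured TCP pose, the force and the opening at its end, in the units of the state.
- r.read_state(): the state, without advancing time (a new reading comes with each control period).
- r.capture(name): name is "scene" or "side" or "wrist"; returns a dict with "image" (420x560x3 uint8, red, green, blue), "intrinsics" (3x3 intrinsics, pixels), "eye" and "orientation" of the camera in the world; the wrist camera has in their place "mount" (4x4, takes a point from camera to tool coordinates, whose origin is the TCP and whose axes are the tool frame's). Camera axes: x right, y down, z forward; pixel columns grow to the right and rows downward; lengths in mm; the calibration is good to about 2 mm. A picture is of the moment at which its call begins: read the wrist's pose just before it. There is no depth.
- r.hand_in(): hands the job in, once; it reports no verdict.
Trained networks look in the newest picture that a camera, given by its name, has taken for a name from the list of things; names that differ only in an ending like _2 or _b are one class to them, and where a whole thing is asked for, a point or a joint stands for the part that bears it (a point fixed in the world has none). Each returns a list of dicts, best first, with "score" (0 to 1); they miss things now and then, are a little off and sometimes report something else, mostly with a low value. They report only what shows in the picture. A call takes as long as a camera call.
- r.outline_of(camera, name): "mask" (420x560 bool, what is visible of it) and "box" ([left, top, width, height] in pixels, round what is visible of it).
The state is a dict: "clock": time; "qpos": joint angles; "qd": joint speeds; "joint_efforts": joint torques, N m; "tool_pos": TCP position; "eef_rot": TCP orientation; "wrist_force": force on the tool from outside, world axes, zero at the start; "ft_torque": the same for the moment, N m; "opening": finger opening in mm.
Only numpy, scipy, OpenCV 4.12 (cv2) and the standard library are available. Lean on these libraries where they do the work, as an engineer would, in place of code of your own. Each camera call takes 0.05 s, during which the arm holds its last target.

## Working session

There is one attempt and no reset: what is moved stays moved. The work goes in short steps, Python scripts to look and compute and a tool call to move; the robot and the scene stay as the last step left them, time stands still between calls to the robot, and variables do not carry over. Pictures are saved under pics/ and viewed, and the job is handed in when it is done.

Besides the shell and the picture viewer there is one more tool, called after ">>>" by a JSON object that holds its "fn" and its "kwargs". send_rows: Moves the arm, as the interface text tells. Its arguments: {"type":"object","properties":{"steps":{"type":"array"},"grip_force":{"type":"number"}},"required":["steps"]}

```bash
mkdir -p pics
python3 - <<'E'
from plant import r
import cv2,pickle
s=r.read_state(); print(s)
for n in ("scene","side","wrist"):
    c=r.capture(n); cv2.imwrite(f"pics/a_{n}.png",c["image"][:,:,::-1]); pickle.dump(c,open(f"a_{n}.pkl","wb"))
    print(n,{k:v for k,v in c.items() if k!="image"})
    if n!="wrist":
        for t in ["burnisher","tail_arm","collar_center","drum_center","spacer_center","tray_floor","mallet","edge_dye","wax_tin","brush_mug","awl","slicker"]:
            print(t,[(round(o["score"],2),o["box"]) for o in r.outline_of(n,t)][:2])
E
```

```text
{'clock': 0.0, 'qpos': array([ 1.12079574,  0.33392924,  0.03987033,  1.46624949, -0.0133955 ,
        1.34331175, -0.05849771]), 'qd': array([ 0.00016893, -0.00023305, -0.00156536, -0.0016964 ,  0.00024004,
       -0.00084814,  0.00037238]), 'joint_efforts': array([-7.68295558e-05, -6.58537745e+01,  1.36535648e+00, -4.05574393e+01,
        1.66513963e-02,  1.24827528e-02,  7.36283755e-05]), 'tool_pos': array([ 223.1914289 , -609.99989431,  230.42003081]), 'eef_rot': array([ 0.57987373, -0.57928076,  0.40557507, -0.40458513]), 'wrist_force': array([-0.0232728 , -0.28735296, -0.16604127]), 'ft_torque': array([ 0.01388002, -0.01272261,  0.03922009]), 'opening': 85.3176918712562}
scene {'intrinsics': array([[492.52071834,   0.        , 283.11539627],
       [  0.        , 492.52071834, 212.61799255],
       [  0.        ,   0.        ,   1.        ]]), 'eye': array([1488.5516354 , -363.56015788,  862.10851917]), 'orientation': array([-0.37680754,  0.73087064,  0.4992671 , -0.27308708])}
burnisher [(0.88, [226.0, 146.5, 240.0, 139.8])]
tail_arm [(0.8, [224.4, 209.7, 27.0, 51.9])]
collar_
[... 1196 characters left out ...]
x_tin [(0.89, [305.6, 175.1, 24.9, 30.3])]
brush_mug [(0.52, [136.2, 211.7, 24.5, 8.5])]
awl [(0.51, [262.0, 179.9, 8.6, 37.6])]
slicker [(0.75, [248.7, 296.2, 19.4, 42.3])]
wrist {'intrinsics': array([[343.72254186,   0.        , 279.41034324],
       [  0.        , 343.72254186, 206.79693245],
       [  0.        ,   0.        ,   1.        ]]), 'mount': array([[ 9.99998141e-01, -1.92292166e-03,  1.41324179e-04,
         6.08267577e-01],
       [-7.45825813e-04, -3.18185144e-01,  9.48028300e-01,
        -1.43027825e+02],
       [-1.77801690e-03, -9.48026643e-01, -3.18185987e-01,
         8.17440897e+01],
       [ 0.00000000e+00,  0.00000000e+00,  0.00000000e+00,
         1.00000000e+00]])}
```

View images.

View pics/a_scene.png

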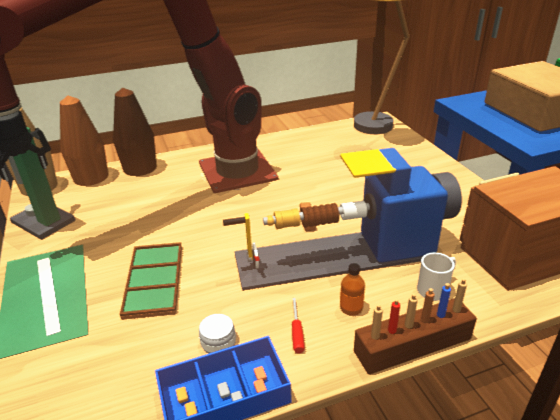

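View pics/a_side.png

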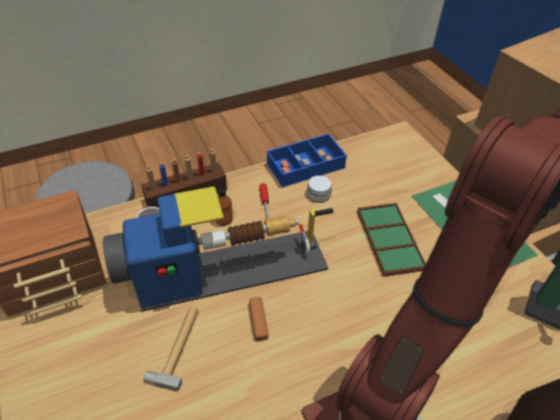

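View pics/a_wrist.png

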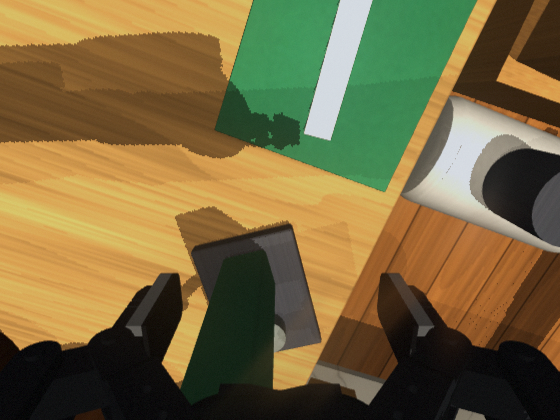

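Run:
```python
import cv2
def crop(n,x0,y0,x1,y1,s):
    im=cv2.imread(f"pics/a_{n}.png")[y0:y1,x0:x1]
    im=cv2.resize(im,None,fx=s,fy=s,interpolation=cv2.INTER_CUBIC)
    for u in range((x0//20+1)*20,x1,20):
        cv2.line(im,((u-x0)*s,0),((u-x0)*s,4),(0,255,255),1); cv2.putText(im,str(u),((u-x0)*s-8,14),0,.35,(0,0,255),1)
    for v in range((y0//20+1)*20,y1,20):
        cv2.line(im,(0,(v-y0)*s),(4,(v-y0)*s),(0,255,255),1); cv2.putText(im,str(v),(6,(v-y0)*s+4),0,.35,(0,0,255),1)
    cv2.imwrite(f"pics/z_{n}.png",im)
crop("scene",215,145,415,290,4)
crop("side",160,180,340,310,4)
```

```text
(no output)
```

View pics/z_scene.png

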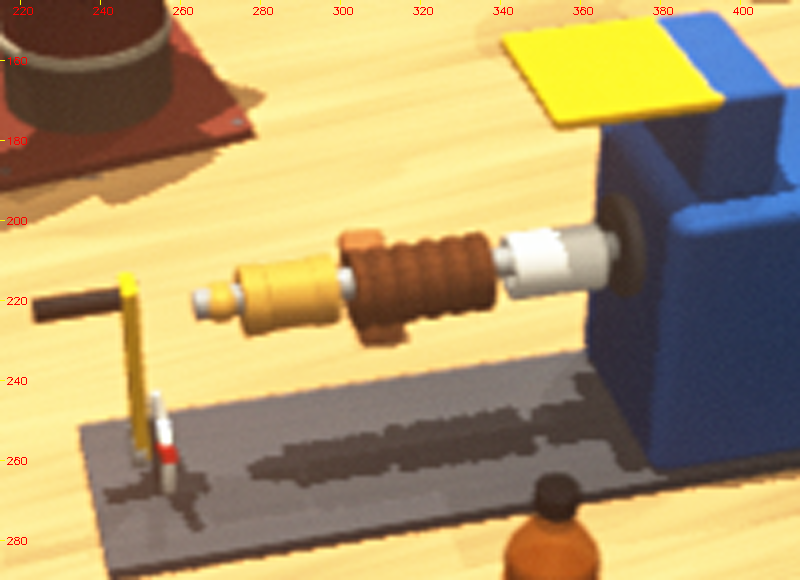

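View pics/z_side.png

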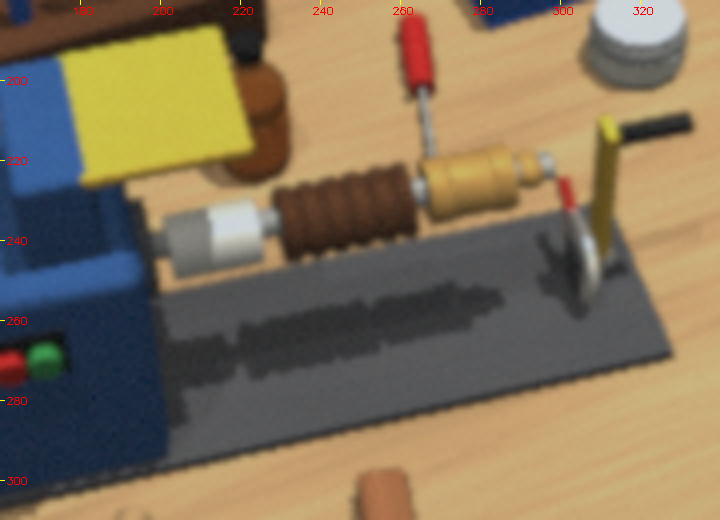

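```bash
cat > h.py <<'E'
import numpy as np,cv2,pickle
from scipy.spatial.transform import Rotation as R
def rot(q): return R.from_quat([q[1],q[2],q[3],q[0]])
def proj(c,P):
    p=rot(c["orientation"]).inv().apply(np.atleast_2d(P)-c["eye"])
    K=c["intrinsics"]; q=p@K.T
    return q[:,:2]/q[:,2:]
def place(t,P,):
    P=np.atleast_2d(P).astype(float); co,si=np.cos(t[2]),np.sin(t[2])
    return np.c_[t[0]+co*P[:,0]-si*P[:,1],t[1]+si*P[:,0]+co*P[:,1],P[:,2]]
def crop(src,dst,x0,y0,x1,y1,s,pts=()):
    im=cv2.imread(src)[y0:y1,x0:x1]
    im=cv2.resize(im,None,fx=s,fy=s,interpolation=cv2.INTER_CUBIC)
    for u in range((x0//20+1)*20,x1,20):
        cv2.line(im,((u-x0)*s,0),((u-x0)*s,4),(0,255,255),1); cv2.putText(im,str(u),((u-x0)*s-8,14),0,.35,(0,0,255),1)
    for v in range((y0//20+1)*20,y1,20):
        cv2.line(im,(0,(v-y0)*s),(4,(v-y0)*s),(0,255,255),1); cv2.putText(im,str(v),(6,(v-y0)*s+4),0,.35,(0,0,255),1)
    for p in pts: cv2.drawMarker(im,(int((p[0]+.5-x0)*s),int((p[1]+.5-y0)*s)),(255,0,255),cv2.MARKER_CROSS,10,1)
    cv2.imwrite(dst,im)
E
python3 - <<'E'
from h import *
crop("pics/a_scene.png","pics/t1.png",110,230,200,330,6)
crop("pics/a_side.png","pics/t2.png",345,190,445,290,6)
from scipy.optimize import least_squares
cs=pickle.load(open("a_scene.pkl","rb"));cd=pickle.load(open("a_side.pkl","rb"))
A=[((-75,-360,12),(235,251.5)),((75,-360,12),(242.5,286.7)),((-55,-75,285),(341.2,154)),((55,-75,285),(355,175.5)),((75,0,12),(378,262)),((0,-285,150),(264.5,221))]
B=[((-75,-360,12),(328,268)),((-75,0,12),(202,294.5)),((75,-360,12),(313.5,230.5)),((55,-75,285),(215,186.7)),((-55,-75,285),(223.2,217.3)),((0,-285,150),(296.7,221.2))]
f=lambda t:np.r_[(proj(cs,place(t,[a[0] for a in A]))-[a[1] for a in A]).ravel(),(proj(cd,place(t,[a[0] for a in B]))-[a[1] for a in B]).ravel()]
s=least_squares(f,[700,0,0],loss="soft_l1",x_scale=[100,100,.1])
print(s.x); print(s.fun.reshape(-1,2).round(1))
E
```

```text
[ 5.69613468e+02  2.11816994e+02 -1.54516003e-01]
[[-0.3 -2.5]
 [-0.3 -1.2]
 [-0.9 -2. ]
 [-0.6 -2.1]
 [ 0.   1.9]
 [-0.6 -1.2]
 [-0.2 -0.7]
 [ 0.3  0.7]
 [-2.4 -1.5]
 [-2.  -1.5]
 [-1.3 -1. ]
 [ 0.1 -0.4]]
```

View pics/t1.png

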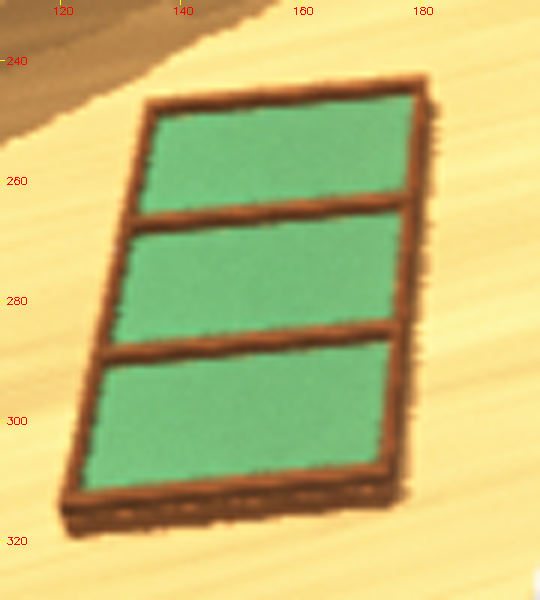

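View pics/t2.png

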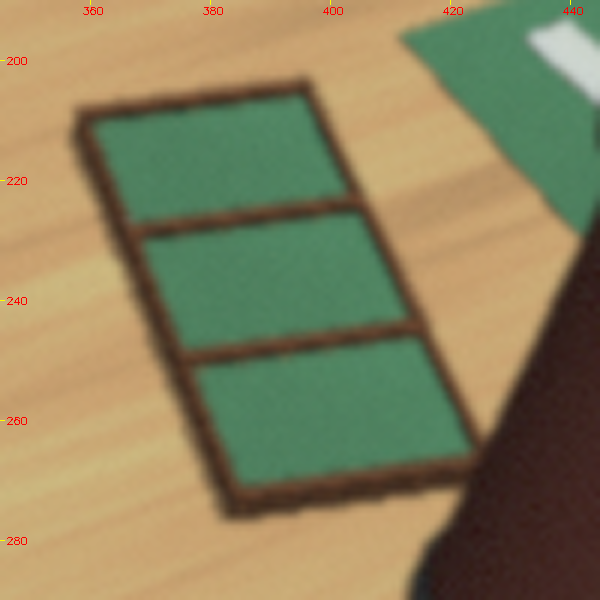

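Run:
```python
from h import *
from scipy.optimize import least_squares
cs=pickle.load(open("a_scene.pkl","rb"));cd=pickle.load(open("a_side.pkl","rb"))
A=[((-130,-65,18),(135,247)),((-130,65,18),(180.8,243.3)),((130,-65,18),(121,312.5)),((130,65,18),(175.5,308)),((-42,-65,18),(132,267)),((-42,65,18),(178.5,263)),((42,-65,18),(126.5,288.5)),((42,65,18),(177,284.5))]
B=[((130,65,18),(357.8,208.5)),((130,-65,18),(396.3,204)),((-130,65,18),(382.8,272.5)),((42,65,18),(366,229)),((-42,65,18),(374.5,250)),((42,-65,18),(405,223.5)),((-42,-65,18),(414,245))]
f=lambda t:np.r_[(proj(cs,place(t,[a[0] for a in A]))-[a[1] for a in A]).ravel(),(proj(cd,place(t,[a[0] for a in B]))-[a[1] for a in B]).ravel()]
s=least_squares(f,[600,-400,0],loss="soft_l1",x_scale=[100,100,.1])
print(s.x); print(s.fun.reshape(-1,2).round(1))
# tail arm handle / arm
m=[569.6,211.8,-.1545]
for a in (-.3,-.2,-.1,0,.1,.2,.3):
    P=lambda y,rr:(rr*np.sin(a),y,45+rr*np.cos(a))
    pts=place(m,[P(-331,119),P(-386,119),P(-330,127)])
    print(a,proj(cs,pts).round(1).tolist(),proj(cd,pts).round(1).tolist())
print(place(m,[(0,-285,150)]))
```

```text
[ 4.66271024e+02 -3.57320117e+02 -2.47998899e-01]
[[-0.3 -2. ]
 [ 1.  -2.3]
 [-1.2  0.4]
 [ 0.1 -0.5]
 [-1.8 -1.5]
 [ 1.4 -1.9]
 [-1.1 -1.2]
 [ 0.9 -2.1]
 [-1.2 -1.7]
 [-0.3 -2.2]
 [ 0.3  0.3]
 [-1.1 -1.5]
 [-1.  -1.2]
 [ 0.7 -1.4]
 [ 1.7 -2. ]]
-0.3 [[243.5, 211.7], [221.8, 214.6], [243.5, 208.6]] [[317.3, 224.8], [336.6, 220.8], [317.4, 223.6]]
-0.2 [[244.0, 213.2], [222.2, 216.2], [244.1, 210.3]] [[316.0, 220.9], [335.2, 217.0], [316.0, 219.5]]
-0.1 [[244.7, 215.3], [222.6, 218.3], [244.8, 212.4]] [[314.6, 217.4], [333.8, 213.5], [314.6, 215.7]]
0 [[245.3, 217.7], [223.1, 220.8], [245.5, 215.0]] [[313.2, 214.1], [332.3, 210.3], [313.1, 212.2]]
0.1 [[246.0, 220.7], [223.6, 223.7], [246.3, 218.1]] [[311.8, 211.2], [330.8, 207.4], [311.6, 209.0]]
0.2 [[246.8, 224.0], [224.2, 227.1], [247.1, 221.7]] [[310.4, 208.6], [329.3, 204.9], [310.1, 206.3]]
0.3 [[247.5, 227.7], [224.9, 230.9], [247.9, 225.6]] [[309.0, 206.4], [327.8, 202.7], [308.6, 204.0]]
[[525.74246884 -69.80525024 150.        ]]
```

```bash
cat >> h.py <<'E'
def state():
    from plant import r
    s=r.read_state(); return s
def down(yaw,lean=0,flip=False):
    """tool x = machine x dir at yaw (flip: negative); y down; lean>0 tilts wrist to -y_m (free end)"""
    c,s=np.cos(yaw),np.sin(yaw)
    xm=np.array([c,s,0]); ym=np.array([-s,c,0]); zm=np.array([0,0,1.])
    y=-np.cos(lean)*zm+np.sin(lean)*ym
    x=-xm if flip else xm
    return np.c_[x,y,np.cross(x,y)]
def plan(tp,tR,n=None,cur=None):
    s=state()
    p0=s["tool_pos"];R0=rot(s["eef_rot"]).as_matrix()
    tp=np.array(tp,float)
    rv=R.from_matrix(R0.T@tR).as_rotvec(); d=tp-p0
    n0=max(np.linalg.norm(d)/40,np.linalg.norm(rv)/.12)
    n=n or int(np.ceil(n0))
    print("n",n,"min %.1f"%n0,"rv/row",(rv/n).round(4),"|d|/row %.1f"%(np.linalg.norm(d)/n))
    Rc=R0
    for i in range(n):
        print(i,(Rc.T@d/n).round(1).tolist(),(rv/n).round(3).tolist())
        Rc=Rc@R.from_rotvec(rv/n).as_matrix()
def show():
    s=state(); print("t %.2f"%s["clock"],"p",s["tool_pos"].round(1),"q",s["qpos"].round(2),"F",s["wrist_force"].round(1),"open %.1f"%s["opening"])
    print(rot(s["eef_rot"]).as_matrix().round(3).tolist())
E
python3 - <<'E'
from h import *
show()
M=np.array([569.6,211.8,-.1545]); h=place(M,[(0,-359,164)])[0]; print(h)
for f in (False,True):
    plan(h+[0,0,110],down(M[2],0,f))
E
```

```text
t 1.35 p [ 223.3 -610.4  231.3] q [ 1.12  0.33  0.04  1.47 -0.01  1.34 -0.06] F [ 0.3  0.  -0.1] open 85.3
[[0.344, -0.0, 0.939], [-0.939, 0.0, 0.344], [-0.0, -1.0, -0.0]]
[ 514.35489934 -142.92380644  164.        ]
n 14 min 13.8 rv/row [-0.     -0.0761 -0.    ] |d|/row 39.5
0 [-24.2, -3.1, 31.0] [-0.0, -0.076, -0.0]
1 [-21.8, -3.1, 32.7] [-0.0, -0.076, -0.0]
2 [-19.2, -3.1, 34.3] [-0.0, -0.076, -0.0]
3 [-16.6, -3.1, 35.7] [-0.0, -0.076, -0.0]
4 [-13.8, -3.1, 36.8] [-0.0, -0.076, -0.0]
5 [-11.0, -3.1, 37.8] [-0.0, -0.076, -0.0]
6 [-8.1, -3.1, 38.5] [-0.0, -0.076, -0.0]
7 [-5.1, -3.1, 39.0] [-0.0, -0.076, -0.0]
8 [-2.1, -3.1, 39.3] [-0.0, -0.076, -0.0]
9 [0.9, -3.1, 39.3] [-0.0, -0.076, -0.0]
10 [3.8, -3.1, 39.1] [-0.0, -0.076, -0.0]
11 [6.8, -3.1, 38.7] [-0.0, -0.076, -0.0]
12 [9.7, -3.1, 38.1] [-0.0, -0.076, -0.0]
13 [12.6, -3.1, 37.3] [-0.0, -0.076, -0.0]
n 18 min 17.3 rv/row [ 0.      0.1153 -0.    ] |d|/row 30.7
0 [-18.8, -2.4, 24.1] [0.0, 0.115, -0.0]
1 [-21.5, -2.4, 21.8] [0.0, 0.115, -0.0]
2 [-23.8, -2.4, 19.2] [0.0, 0.115, -0.0]
3 [-25.9, -2.4, 16.3] [0.0, 0.115, -0.0]
4 [-27.6, -2.4, 13.2] [0.0, 0.115, -0.0]
5 [-28.9, -2.4, 9.9] [0.0, 0.115, -0.0]
6 [-29.9, -2.4, 6.5] [0.0, 0.115, -0.0]
7 [-30.4, -2.4, 3.1] [0.0, 0.115, -0.0]
8 [-30.6, -2.4, -0.5] [0.0, 0.115, -0.0]
9 [-30.3, -2.4, -4.0] [0.0, 0.115, -0.0]
10 [-29.7, -2.4, -7.4] [0.0, 0.115, -0.0]
11 [-28.6, -2.4, -10.8] [0.0, 0.115, -0.0]
12 [-27.2, -2.4, -14.0] [0.0, 0.115, -0.0]
13 [-25.4, -2.4, -17.1] [0.0, 0.115, -0.0]
14 [-23.3, -2.4, -19.9] [0.0, 0.115, -0.0]
15 [-20.8, -2.4, -22.4] [0.0, 0.115, -0.0]
16 [-18.1, -2.4, -24.7] [0.0, 0.115, -0.0]
17 [-15.1, -2.4, -26.6] [0.0, 0.115, -0.0]
```

Run:
```python
from h import *
plan([514,-143,284],down(-.1545),16)
```

```text
n 16 min 13.8 rv/row [-0.     -0.0666 -0.    ] |d|/row 34.6
0 [-21.2, -3.3, 27.1] [-0.0, -0.067, -0.0]
1 [-19.3, -3.3, 28.4] [-0.0, -0.067, -0.0]
2 [-17.4, -3.3, 29.7] [-0.0, -0.067, -0.0]
3 [-15.4, -3.3, 30.8] [-0.0, -0.067, -0.0]
4 [-13.3, -3.3, 31.7] [-0.0, -0.067, -0.0]
5 [-11.2, -3.3, 32.5] [-0.0, -0.067, -0.0]
6 [-9.0, -3.3, 33.2] [-0.0, -0.067, -0.0]
7 [-6.8, -3.3, 33.7] [-0.0, -0.067, -0.0]
8 [-4.5, -3.3, 34.1] [-0.0, -0.067, -0.0]
9 [-2.2, -3.3, 34.3] [-0.0, -0.067, -0.0]
10 [0.1, -3.3, 34.4] [-0.0, -0.067, -0.0]
11 [2.4, -3.3, 34.3] [-0.0, -0.067, -0.0]
12 [4.6, -3.3, 34.1] [-0.0, -0.067, -0.0]
13 [6.9, -3.3, 33.7] [-0.0, -0.067, -0.0]
14 [9.1, -3.3, 33.2] [-0.0, -0.067, -0.0]
15 [11.3, -3.3, 32.5] [-0.0, -0.067, -0.0]
```

>>> {"fn": "send_rows", "kwargs": {"steps": [{"fingers": 0, "x": -21, "y": -3.3, "z": 27, "ax": 0, "ay": -0.067, "az": 0}, {"fingers": 0, "x": -19, "y": -3.3, "z": 28, "ax": 0, "ay": -0.067, "az": 0}, {"fingers": 0, "x": -17, "y": -3.3, "z": 30, "ax": 0, "ay": -0.067, "az": 0}, {"fingers": 0, "x": -15, "y": -3.3, "z": 31, "ax": 0, "ay": -0.067, "az": 0}, {"fingers": 0, "x": -13, "y": -3.3, "z": 32, "ax": 0, "ay": -0.067, "az": 0}, {"fingers": 0, "x": -11, "y": -3.3, "z": 32.5, "ax": 0, "ay": -0.067, "az": 0}, {"fingers": 0, "x": -9, "y": -3.3, "z": 33, "ax": 0, "ay": -0.067, "az": 0}, {"fingers": 0, "x": -7, "y": -3.3, "z": 34, "ax": 0, "ay": -0.067, "az": 0}], "grip_force": 40}}

```text
clock: 2.02
tool_pos: [369.9, -376.1, 258.1]
eef_rot: [-0.666, 0.667, -0.236, 0.236]
wrist_force: [0.8, -1.0, 1.5]
opening: 85.4
```

>>> {"fn": "send_rows", "kwargs": {"steps": [{"fingers": 0, "x": -4.5, "y": -3.3, "z": 34, "ax": 0, "ay": -0.067, "az": 0}, {"fingers": 0, "x": -2, "y": -3.3, "z": 34, "ax": 0, "ay": -0.067, "az": 0}, {"fingers": 0, "x": 0, "y": -3.3, "z": 34, "ax": 0, "ay": -0.067, "az": 0}, {"fingers": 0, "x": 2.4, "y": -3.3, "z": 34, "ax": 0, "ay": -0.067, "az": 0}, {"fingers": 0, "x": 4.6, "y": -3.3, "z": 34, "ax": 0, "ay": -0.067, "az": 0}, {"fingers": 0, "x": 7, "y": -3.3, "z": 34, "ax": 0, "ay": -0.067, "az": 0}, {"fingers": 0, "x": 9, "y": -3.3, "z": 33, "ax": 0, "ay": -0.067, "az": 0}, {"fingers": 0, "x": 11, "y": -3.3, "z": 32, "ax": 0, "ay": -0.067, "az": 0}]}}

```text
clock: 2.68
tool_pos: [513.2, -143.0, 284.6]
eef_rot: [-0.705, 0.705, -0.051, 0.051]
wrist_force: [0.7, -0.7, -0.1]
opening: 85.2
```

```bash
cat >> h.py <<'E'
def snap(name):
    from plant import r
    s=r.read_state(); c=r.capture("wrist")
    Rw=rot(s["eef_rot"]).as_matrix(); m=c["mount"]
    c["eye"]=s["tool_pos"]+Rw@m[:3,3]; q=R.from_matrix(Rw@m[:3,:3]).as_quat(); c["orientation"]=np.array([q[3],q[0],q[1],q[2]])
    pickle.dump(c,open(name+".pkl","wb")); cv2.imwrite("pics/"+name+".png",c["image"][:,:,::-1]); return c
E
python3 - <<'E'
from h import *
show(); c=snap("w1"); show()
M=[569.6,211.8,-.1545]
P=place(M,[(0,-331.5,164),(0,-386.5,164),(0,-285,150),(-75,-360,12),(75,-360,12),(-75,-200,12),(75,-200,12)])
q=proj(c,P); print(q.round(1).tolist())
crop("pics/w1.png","pics/w1g.png",0,0,560,420,1,q)
E
```

```text
t 2.68 p [ 513.2 -143.   284.6] q [ 0.61  0.1  -0.45  1.65  0.04  1.4   0.01] F [ 0.7 -0.7 -0.1] open 85.2
[[0.99, 0.001, 0.144], [-0.144, -0.0, 0.99], [0.001, -1.0, -0.0]]
t 2.73 p [ 516.4 -135.7  285.3] q [ 0.6   0.1  -0.46  1.65  0.04  1.4   0.01] F [ 1.6  6.8 -0.2] open 85.3
[[0.991, 0.003, 0.131], [-0.131, 0.003, 0.991], [0.003, -1.0, 0.003]]
[[280.9, 163.8], [280.2, 229.4], [281.3, 100.7], [218.7, 161.5], [341.4, 162.4], [211.5, 13.9], [351.2, 15.1]]
```

View pics/w1g.png

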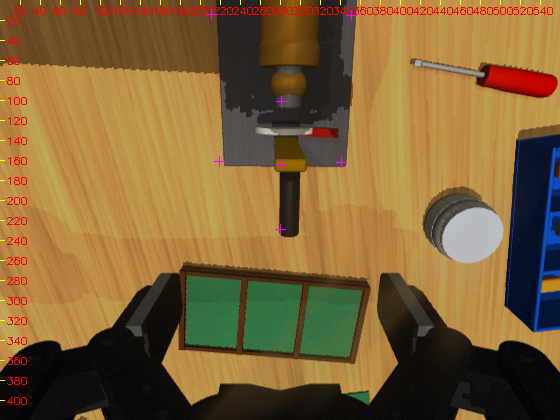

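Run:
```python
from h import *
snap("tmp"); show(); c=snap("w2"); show()
M=[569.6,211.8,-.1545]
P=place(M,[(0,-331.5,164),(0,-386.5,164),(0,-285,150),(-75,-360,12),(75,-360,12),(-75,-200,12),(75,-200,12)])
q=proj(c,P); print(q.round(1).tolist())
crop("pics/w2.png","pics/w2g.png",180,0,380,150,4,q)
crop("pics/w2.png","pics/w2h.png",160,110,380,270,3,q)
crop("pics/w2.png","pics/w2t.png",160,250,390,370,3)
```

```text
t 2.78 p [ 515.1 -138.4  285. ] q [ 0.6   0.1  -0.45  1.65  0.04  1.4   0.01] F [ 0.2  0.5 -0.1] open 85.2
[[0.991, 0.002, 0.137], [-0.137, 0.002, 0.991], [0.002, -1.0, 0.002]]
t 2.83 p [ 513.8 -141.6  284.5] q [ 0.6   0.1  -0.45  1.65  0.04  1.4   0.01] F [ 0.5 -0.4 -0.7] open 85.2
[[0.99, 0.001, 0.142], [-0.142, 0.001, 0.99], [0.001, -1.0, 0.001]]
[[279.3, 170.2], [278.3, 235.0], [280.2, 107.6], [217.6, 165.4], [339.7, 167.2], [211.5, 19.1], [350.3, 21.6]]
```

View pics/w2g.png

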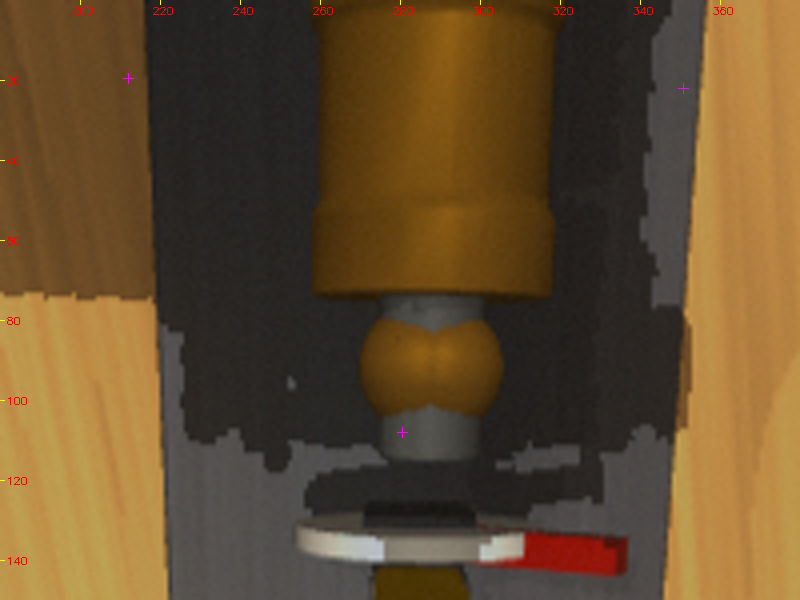

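View pics/w2h.png

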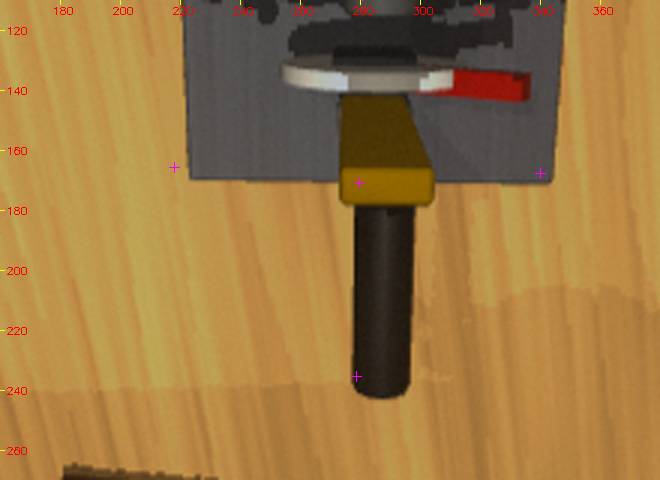

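View pics/w2t.png

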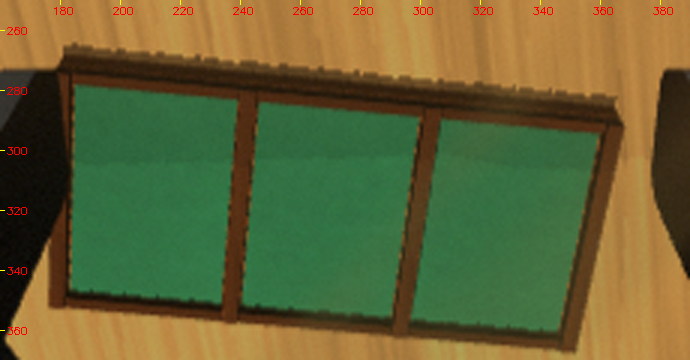

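Run:
```python
from h import *
from scipy.optimize import least_squares
cs=pickle.load(open("a_scene.pkl","rb"));cd=pickle.load(open("a_side.pkl","rb"));cw=pickle.load(open("w2.pkl","rb"))
W=[((-75,-360,12),(222,169)),((75,-360,12),(344,170.5)),((0,-285,150),(287.2,112.5)),((0,-386.5,164),(286.5,241)),((0,-331,164),(287.5,176))]
f=lambda t:(proj(cw,place(t,[a[0] for a in W]))-[a[1] for a in W]).ravel()
s=least_squares(f,[570,211,-.15],loss="soft_l1",x_scale=[100,100,.1])
print(s.x); print(s.fun.reshape(-1,2).round(1))
# tray
T=[((-130,65,18),(181,274)),((130,65,18),(367,291)),((-130,-65,18),(177,352)),((130,-65,18),(351,366)),((-42,65,18),(242.5,280)),((42,65,18),(303,285)),((-42,-65,18),(236.5,357)),((42,-65,18),(293.5,361))]
g=lambda t:(proj(cw,place(t,[a[0] for a in T]))-[a[1] for a in T]).ravel()
s2=least_squares(g,[466,-357,-.2],loss="soft_l1",x_scale=[100,100,.1])
print(s2.x); print(s2.fun.reshape(-1,2).round(1))
# lateral consistency of both with scene cameras
for t,n in ((s.x,"M"),):
    for c in (cs,cd): print(proj(c,place(t,[(-75,-360,12),(75,-360,12),(-55,-75,285),(55,-75,285),(0,-285,150)])).round(1).tolist())
```

```text
[ 5.72818447e+02  2.06722304e+02 -1.48127397e-01]
[[ 0.9  0.5]
 [ 0.6  0. ]
 [ 0.3  1.3]
 [-0.6 -0.9]
 [-0.6 -0.7]]
[ 4.69422488e+02 -3.63012414e+02 -2.39749157e-01]
[[-4.  -0.1]
 [ 0.7 -0.3]
 [-0.6  0.2]
 [ 0.9  0.4]
 [-0.1 -0.4]
 [ 1.   0.1]
 [-0.   0.1]
 [-0.3  0.6]]
[[233.2, 250.6], [240.9, 287.4], [339.0, 153.0], [353.3, 174.6], [262.5, 221.4]]
[[328.7, 265.2], [311.7, 227.2], [223.5, 214.5], [214.3, 183.8], [297.8, 219.0]]
```

```bash
cat >> h.py <<'E'
M=np.array([572.8,206.7,-.148]); T=np.array([469.4,-363.0,-.24])
E
python3 - <<'E'
from h import *
show(); plan(place(M,[(0,-361,145)])[0],down(M[2]),6)
E
```

```text
t 2.83 p [ 513.8 -141.6  284.5] q [ 0.6   0.1  -0.45  1.65  0.04  1.4   0.01] F [ 0.5 -0.4 -0.7] open 85.2
[[0.99, 0.001, 0.142], [-0.142, 0.001, 0.99], [0.001, -1.0, 0.001]]
n 6 min 3.5 rv/row [-0.0001  0.0009  0.0001] |d|/row 23.3
0 [1.1, 23.2, -1.3] [-0.0, 0.001, 0.0]
1 [1.1, 23.2, -1.3] [-0.0, 0.001, 0.0]
2 [1.2, 23.2, -1.3] [-0.0, 0.001, 0.0]
3 [1.2, 23.2, -1.3] [-0.0, 0.001, 0.0]
4 [1.2, 23.2, -1.3] [-0.0, 0.001, 0.0]
5 [1.2, 23.2, -1.3] [-0.0, 0.001, 0.0]
```

>>> {"fn": "send_rows", "kwargs": {"steps": [{"fingers": 0, "x": 1.2, "y": 23, "z": -1.3, "ax": 0, "ay": 0, "az": 0}, {"fingers": 0, "x": 1.2, "y": 23, "z": -1.3, "ax": 0, "ay": 0, "az": 0}, {"fingers": 0, "x": 1.2, "y": 23, "z": -1.3, "ax": 0, "ay": 0, "az": 0}, {"fingers": 0, "x": 1.2, "y": 23, "z": -1.3, "ax": 0, "ay": 0, "az": 0}, {"fingers": 0, "x": 1.2, "y": 15, "z": -1.3, "ax": 0, "ay": 0, "az": 0}, {"fingers": 0, "x": 0, "y": 10, "z": 0, "ax": 0, "ay": 0, "az": 0}, {"fingers": 0, "x": 0, "y": 0, "z": 0, "ax": 0, "ay": 0, "az": 0}, {"fingers": 0, "x": 0, "y": 0, "z": 0, "ax": 0, "ay": 0, "az": 0}]}}

```text
clock: 3.5
tool_pos: [517.3, -152.5, 167.4]
eef_rot: [0.705, -0.705, 0.053, -0.053]
wrist_force: [0.1, -0.3, 0.1]
opening: 85.4
```

Run:
```python
from h import *
c=snap("w3"); show()
plan(place(M,[(0,-361,145)])[0],down(M[2]),1)
P=place(M,[(0,-331.5,164),(0,-386.5,164),(0,-285,150)])
crop("pics/w3.png","pics/w3g.png",80,80,480,380,2,proj(c,P))
```

```text
t 3.55 p [ 517.8 -152.4  168.1] q [ 0.6   0.18 -0.44  1.8   0.09  1.18 -0.02] F [-0.5 -0.1  0.6] open 85.6
[[0.989, 0.001, 0.148], [-0.148, -0.0, 0.989], [0.001, -1.0, -0.0]]
n 1 min 0.6 rv/row [ 0.0002 -0.0007  0.001 ] |d|/row 23.3
0 [1.4, 23.1, 2.3] [0.0, -0.001, 0.001]
```

View pics/w3g.png

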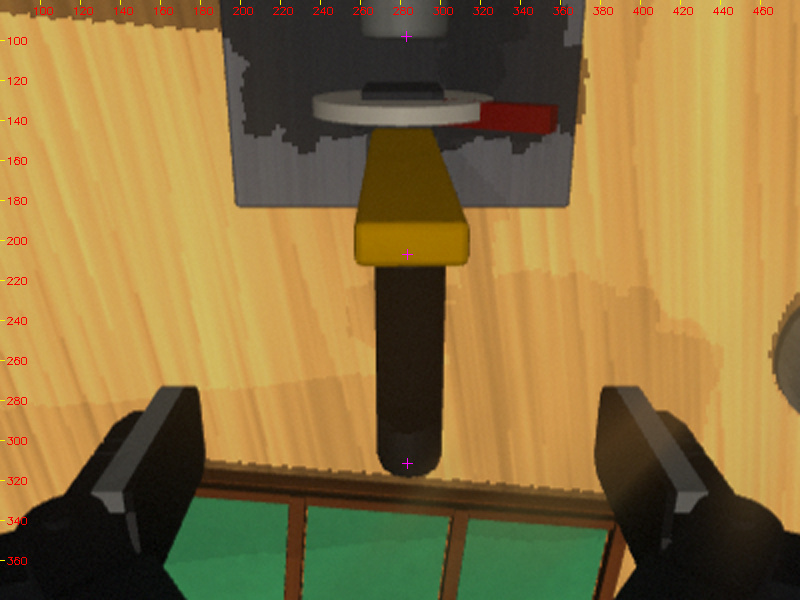

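>>> {"fn": "send_rows", "kwargs": {"steps": [{"fingers": 0, "x": 1, "y": 12, "z": 1, "ax": 0, "ay": 0, "az": 0}, {"fingers": 0.2, "x": 0, "y": 11, "z": 1, "ax": 0, "ay": 0, "az": 0}, {"fingers": 1, "x": 0, "y": 0, "z": 0, "ax": 0, "ay": 0, "az": 0}, {"fingers": 1, "x": 0, "y": 0, "z": 0, "ax": 0, "ay": 0, "az": 0}, {"fingers": 1, "x": 0, "y": 0, "z": 0, "ax": 0, "ay": 0, "az": 0}, {"fingers": 1, "x": 0, "y": 0, "z": 0, "ax": 0, "ay": 0, "az": 0}, {"fingers": 1, "x": 0, "y": 0, "z": 0, "ax": 0, "ay": 0, "az": 0}, {"fingers": 1, "x": 0, "y": 0, "z": 0, "ax": 0, "ay": 0, "az": 0}], "grip_force": 40}}

```text
clock: 4.22
tool_pos: [519.2, -150.2, 144.7]
eef_rot: [-0.705, 0.705, -0.052, 0.053]
wrist_force: [-0.2, -0.4, 3.0]
opening: 14.8
```

Run:
```python
from h import *
show(); s=state()
d=place([0,0,-M[2]],[s["tool_pos"]-place(M,[(0,0,0)])[0]])[0]; print(d)
th=np.linspace(0,1.06,9); x=119*np.sin(th); z=119*np.cos(th)
print(np.diff(x).round(1),(-np.diff(z)).round(1))
```

```text
t 4.22 p [ 519.2 -150.2  144.7] q [ 0.59  0.21 -0.44  1.82  0.1   1.13 -0.03] F [-0.2 -0.4  3. ] open 14.8
[[0.989, 0.001, 0.147], [-0.147, -0.0, 0.989], [0.001, -1.0, -0.0]]
[-3.55374316e-01 -3.60895706e+02  1.44738246e+02]
[15.7 15.4 14.9 14.1 13.  11.8 10.3  8.6] [ 1.   3.1  5.1  7.   8.8 10.5 12.  13.2]
```

>>> {"fn": "send_rows", "kwargs": {"steps": [{"fingers": 1, "x": 15.7, "y": 1, "z": 0, "ax": 0, "ay": 0, "az": 0}, {"fingers": 1, "x": 15.4, "y": 3.1, "z": 0, "ax": 0, "ay": 0, "az": 0}, {"fingers": 1, "x": 14.9, "y": 5.1, "z": 0, "ax": 0, "ay": 0, "az": 0}, {"fingers": 1, "x": 14.1, "y": 7, "z": 0, "ax": 0, "ay": 0, "az": 0}, {"fingers": 1, "x": 13, "y": 8.8, "z": 0, "ax": 0, "ay": 0, "az": 0}, {"fingers": 1, "x": 11.8, "y": 10.5, "z": 0, "ax": 0, "ay": 0, "az": 0}, {"fingers": 1, "x": 10.3, "y": 12, "z": 0, "ax": 0, "ay": 0, "az": 0}, {"fingers": 1, "x": 8.6, "y": 13.2, "z": 0, "ax": 0, "ay": 0, "az": 0}]}}

```text
clock: 4.88
tool_pos: [621.1, -165.7, 83.1]
eef_rot: [-0.705, 0.705, -0.053, 0.052]
wrist_force: [-5.1, 0.4, 7.1]
opening: 14.4
```

Run:
```python
from h import *
snap("w4"); show(); s=state()
d=place([0,0,-M[2]],[s["tool_pos"]-place(M,[(0,0,0)])[0]])[0]; print(d, np.arctan2(d[0],d[2]+19-45), np.hypot(d[0],d[2]-26))
```

```text
t 4.93 p [ 622.3 -165.9   80.7] q [ 0.51  0.47 -0.41  1.63  0.21  1.09 -0.11] F [ 4.7 -2.5 -3.7] open 14.7
[[0.989, -0.001, 0.148], [-0.148, 0.0, 0.989], [-0.001, -1.0, 0.0]]
[ 103.92013558 -361.20352617   80.68756864] 1.0863729523717525 117.43136183479031
```

>>> {"fn": "send_rows", "kwargs": {"steps": [{"fingers": 1, "x": 0, "y": 0, "z": 0, "ax": 0, "ay": 0, "az": 0}, {"fingers": 0, "x": 0, "y": 0, "z": 0, "ax": 0, "ay": 0, "az": 0}, {"fingers": 0, "x": 0, "y": 0, "z": 0, "ax": 0, "ay": 0, "az": 0}, {"fingers": 0, "x": 0, "y": 0, "z": 0, "ax": 0, "ay": 0, "az": 0}, {"fingers": 0, "x": 0, "y": 0, "z": 0, "ax": 0, "ay": 0, "az": 0}, {"fingers": 0, "x": 0, "y": -5, "z": 0, "ax": 0, "ay": 0, "az": 0}, {"fingers": 0, "x": 0, "y": -15, "z": 0, "ax": 0, "ay": 0, "az": 0}, {"fingers": 0, "x": 0, "y": -30, "z": 0, "ax": 0, "ay": 0, "az": 0}]}}

```text
clock: 5.6
tool_pos: [619.3, -165.1, 131.2]
eef_rot: [0.706, -0.705, 0.054, -0.05]
wrist_force: [-0.9, 0.2, -0.9]
opening: 85.3
```

>>> {"fn": "send_rows", "kwargs": {"steps": [{"fingers": 0, "x": 0, "y": -35, "z": 0, "ax": 0, "ay": 0, "az": 0}, {"fingers": 0, "x": 0, "y": -35, "z": 0, "ax": 0, "ay": 0, "az": 0}, {"fingers": 0, "x": -15, "y": -35, "z": 0, "ax": 0, "ay": 0, "az": 0}, {"fingers": 0, "x": -25, "y": -30, "z": 5, "ax": 0, "ay": 0, "az": 0}, {"fingers": 0, "x": -35, "y": -20, "z": 15, "ax": 0, "ay": 0, "az": 0}, {"fingers": 0, "x": -25, "y": 0, "z": 20, "ax": 0, "ay": 0, "az": 0}, {"fingers": 0, "x": -4, "y": 0, "z": 10, "ax": 0, "ay": 0, "az": 0}, {"fingers": 0, "x": 0, "y": 0, "z": 0, "ax": 0, "ay": 0, "az": 0}]}}

```text
clock: 6.27
tool_pos: [526.3, -98.3, 289.6]
eef_rot: [-0.705, 0.706, -0.05, 0.052]
wrist_force: [-0.6, -0.7, 0.7]
opening: 86.0
```

Run:
```python
from h import *
from plant import r
c=r.capture("scene"); cv2.imwrite("pics/b_scene.png",c["image"][:,:,::-1])
show(); c=snap("w5");show()
print(place([0,0,-M[2]],[state()["tool_pos"]-place(M,[(0,0,0)])[0]])[0])
P=place(M,[(0,-285,150),(0,-268,160),(119*.866,-386.5,104.5),(119*.866,-331.5,104.5),(0,-200,150)])
crop("pics/w5.png","pics/w5g.png",0,0,560,420,1,proj(c,P))
crop("pics/b_scene.png","pics/bz.png",215,145,415,290,4)
```

```text
t 6.32 p [ 526.9 -100.3  288.9] q [ 0.55  0.11 -0.48  1.63  0.05  1.41 -0.08] F [-0.5 -0.7 -0.2] open 85.4
[[0.989, 0.002, 0.146], [-0.146, -0.001, 0.989], [0.002, -1.0, -0.001]]
t 6.37 p [ 527.1 -101.5  288.3] q [ 0.55  0.11 -0.48  1.63  0.05  1.41 -0.08] F [-0.1 -0.4  0.1] open 85.8
[[0.989, 0.001, 0.147], [-0.147, -0.001, 0.989], [0.001, -1.0, -0.001]]
[ 2.59456618e-01 -3.11567274e+02  2.88251107e+02]
```

View pics/w5g.png

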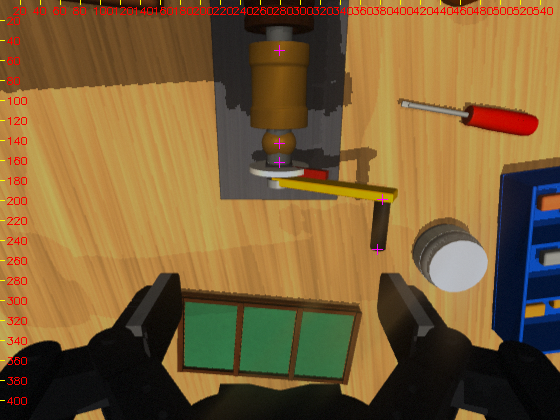

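View pics/bz.png

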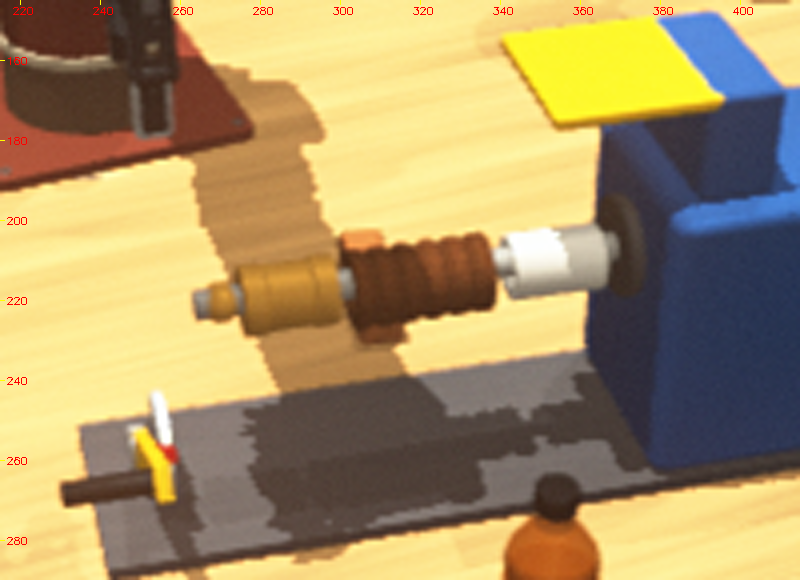

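Run:
```python
from h import *
c=pickle.load(open("w5.pkl","rb"))
for y in range(-265,-165,5): print(y,proj(c,place(M,[(0,y,171),(-23,y,148),(23,y,148)])).round(1).tolist())
crop("pics/w5.png","pics/w5z.png",220,0,340,180,4)
# drum/spacer from scene
cs=pickle.load(open("a_scene.pkl","rb"));cd=pickle.load(open("a_side.pkl","rb"))
for y in range(-260,0,10): print(y,proj(cs,place(M,[(0,y,150)])).round(0).tolist(),proj(cd,place(M,[(0,y,150)])).round(0).tolist())
```

```text
-265 [[279.2, 141.3], [251.0, 137.4], [307.3, 137.4]]
-260 [[279.2, 134.6], [250.8, 131.2], [307.5, 131.2]]
-255 [[279.2, 127.8], [250.6, 124.9], [307.7, 124.9]]
-250 [[279.2, 120.9], [250.5, 118.5], [307.8, 118.5]]
-245 [[279.2, 113.9], [250.3, 112.0], [308.0, 112.0]]
-240 [[279.2, 106.8], [250.1, 105.5], [308.2, 105.5]]
-235 [[279.2, 99.6], [250.0, 98.9], [308.3, 98.9]]
-230 [[279.2, 92.3], [249.8, 92.2], [308.5, 92.2]]
-225 [[279.2, 85.0], [249.6, 85.4], [308.7, 85.5]]
-220 [[279.2, 77.5], [249.4, 78.6], [308.9, 78.6]]
-215 [[279.2, 69.9], [249.3, 71.7], [309.0, 71.7]]
-210 [[279.2, 62.3], [249.1, 64.6], [309.2, 64.7]]
-205 [[279.2, 54.5], [248.9, 57.5], [309.4, 57.6]]
-200 [[279.2, 46.6], [248.7, 50.4], [309.6, 50.4]]
-195 [[279.2, 38.7], [248.5, 43.1], [309.8, 43.1]]
-190 [[279.2, 30.6], [248.3, 35.7], [310.0, 35.7]]
-185 [[279.2, 22.4], [248.1, 28.2], [310.2, 28.3]]
-180 [[279.2, 14.1], [247.9, 20.7], [310.4, 20.7]]
-175 [[279.2, 5.7], [247.7, 13.0], [310.6, 13.1]]
-170 [[279.2, -2.9], [247.5, 5.3], [310.7, 5.3]]
-260 [[272.0, 220.0]] [[289.0, 221.0]]
-250 [[276.0, 219.0]] [[28
[... 239 characters left out ...]
226.0]]
-180 [[303.0, 216.0]] [[261.0, 227.0]]
-170 [[307.0, 215.0]] [[257.0, 227.0]]
-160 [[311.0, 214.0]] [[253.0, 228.0]]
-150 [[315.0, 214.0]] [[250.0, 229.0]]
-140 [[319.0, 213.0]] [[246.0, 230.0]]
-130 [[323.0, 213.0]] [[242.0, 230.0]]
-120 [[326.0, 212.0]] [[239.0, 231.0]]
-110 [[330.0, 212.0]] [[235.0, 232.0]]
-100 [[334.0, 211.0]] [[231.0, 233.0]]
-90 [[338.0, 211.0]] [[228.0, 233.0]]
-80 [[341.0, 210.0]] [[224.0, 234.0]]
-70 [[345.0, 210.0]] [[220.0, 235.0]]
-60 [[349.0, 209.0]] [[217.0, 236.0]]
-50 [[353.0, 208.0]] [[213.0, 237.0]]
-40 [[356.0, 208.0]] [[209.0, 237.0]]
-30 [[360.0, 207.0]] [[205.0, 238.0]]
-20 [[364.0, 207.0]] [[202.0, 239.0]]
-10 [[367.0, 206.0]] [[198.0, 240.0]]
```

View pics/w5z.png

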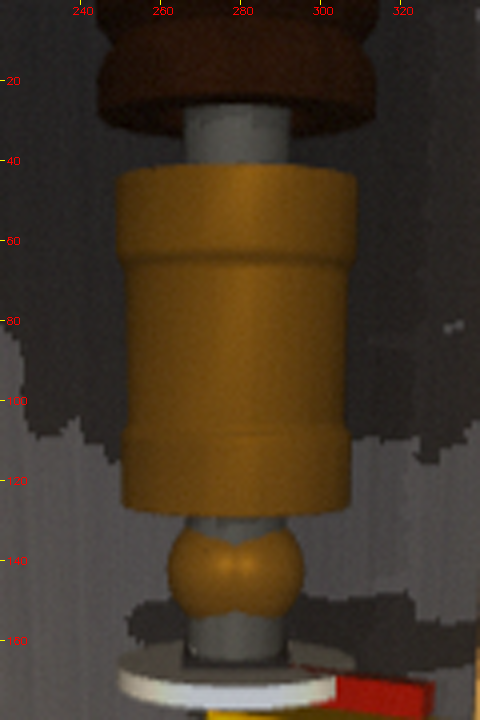

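>>> {"fn": "send_rows", "kwargs": {"steps": [{"fingers": 0, "x": 0, "y": 10, "z": 28, "ax": 0, "ay": 0, "az": 0}, {"fingers": 0, "x": 0, "y": 20, "z": 28, "ax": 0, "ay": 0, "az": 0}, {"fingers": 0, "x": 0, "y": 25, "z": 22, "ax": 0, "ay": 0, "az": 0}, {"fingers": 0, "x": 0, "y": 30, "z": 6, "ax": 0, "ay": 0, "az": 0}, {"fingers": 0, "x": 0, "y": 30, "z": 0, "ax": 0, "ay": 0, "az": 0}, {"fingers": 0, "x": 0, "y": 15, "z": 0, "ax": 0, "ay": 0, "az": 0}, {"fingers": 0, "x": 0, "y": 0, "z": 0, "ax": 0, "ay": 0, "az": 0}, {"fingers": 0, "x": 0, "y": 0, "z": 0, "ax": 0, "ay": 0, "az": 0}], "grip_force": 70}}

```text
clock: 7.03
tool_pos: [539.4, -19.0, 157.0]
eef_rot: [0.705, -0.705, 0.053, -0.052]
wrist_force: [1.1, -0.7, 1.1]
opening: 85.2
```

```bash
cat >> h.py <<'E'
def mac(p,F=None):
    F=M if F is None else F
    return place([0,0,-F[2]],[np.array(p)-[F[0],F[1],0]])[0]
E
python3 - <<'E'
from h import *
snap("w6"); show(); print(mac(state()["tool_pos"]))
E
```

```text
t 7.08 p [540.2 -18.8 158.3] q [ 0.44  0.21 -0.54  1.8   0.12  1.16 -0.29] F [-0.1  1.   0.6] open 85.6
[[0.989, 0.0, 0.148], [-0.148, 0.0, 0.989], [-0.0, -1.0, 0.0]]
[   0.97053706 -227.88657824  158.27541201]
```

View pics/w6.png

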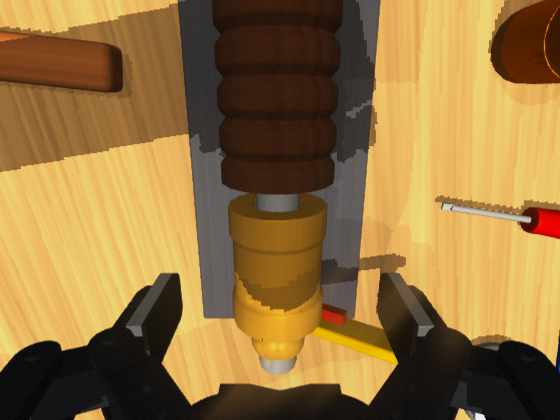

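>>> {"fn": "send_rows", "kwargs": {"steps": [{"fingers": 0, "x": -0.5, "y": 14, "z": 0, "ax": 0, "ay": 0, "az": 0}, {"fingers": 0, "x": 0, "y": 13, "z": 0, "ax": 0, "ay": 0, "az": 0}, {"fingers": 0.3, "x": 0, "y": 0, "z": 0, "ax": 0, "ay": 0, "az": 0}, {"fingers": 0.5, "x": 0, "y": 0, "z": 0, "ax": 0, "ay": 0, "az": 0}, {"fingers": 1, "x": 0, "y": 0, "z": 0, "ax": 0, "ay": 0, "az": 0}, {"fingers": 1, "x": 0, "y": 0, "z": 0, "ax": 0, "ay": 0, "az": 0}, {"fingers": 1, "x": 0, "y": 0, "z": 0, "ax": 0, "ay": 0, "az": 0}, {"fingers": 1, "x": 0, "y": 0, "z": 0, "ax": 0, "ay": 0, "az": 0}], "grip_force": 70}}

```text
clock: 7.75
tool_pos: [539.8, -18.2, 132.6]
eef_rot: [-0.705, 0.705, -0.052, 0.053]
wrist_force: [-2.3, -0.9, 4.8]
opening: 43.2
```

Run:
```python
from h import *
show(); print(mac(state()["tool_pos"]))
```

```text
t 7.75 p [539.8 -18.2 132.6] q [ 0.43  0.23 -0.54  1.83  0.13  1.11 -0.3 ] F [-2.3 -0.9  4.8] open 43.2
[[0.989, 0.002, 0.148], [-0.148, -0.0, 0.989], [0.002, -1.0, -0.0]]
[   0.53973394 -227.31810589  132.63500064]
```

>>> {"fn": "send_rows", "kwargs": {"steps": [{"fingers": 1, "x": 0, "y": -1.5, "z": -2, "ax": 0, "ay": 0, "az": 0}, {"fingers": 1, "x": 0, "y": 0, "z": -5, "ax": 0, "ay": 0, "az": 0}, {"fingers": 1, "x": 0, "y": 0, "z": -8, "ax": 0, "ay": 0, "az": 0}, {"fingers": 1, "x": 0, "y": 0, "z": -8, "ax": 0, "ay": 0, "az": 0}, {"fingers": 1, "x": 0, "y": 0, "z": -8, "ax": 0, "ay": 0, "az": 0}, {"fingers": 1, "x": 0, "y": 0, "z": -8, "ax": 0, "ay": 0, "az": 0}, {"fingers": 1, "x": 0, "y": 0, "z": -8, "ax": 0, "ay": 0, "az": 0}, {"fingers": 1, "x": 0, "y": 0, "z": -8, "ax": 0, "ay": 0, "az": 0}]}}

```text
clock: 8.42
tool_pos: [532.1, -68.8, 134.1]
eef_rot: [0.707, -0.704, 0.05, -0.052]
wrist_force: [-1.4, 14.6, 8.2]
opening: 43.6
```

Run:
```python
from h import *
snap("w7"); show(); print(mac(state()["tool_pos"]))
```

```text
t 8.47 p [531.7 -71.4 134. ] q [ 0.5   0.22 -0.51  1.84  0.11  1.11 -0.19] F [-1.2  5.4  9.8] open 43.9
[[0.989, 0.003, 0.146], [-0.146, 0.002, 0.989], [0.002, -1.0, 0.003]]
[   0.40647636 -281.11365307  134.00994615]
```

View pics/w7.png

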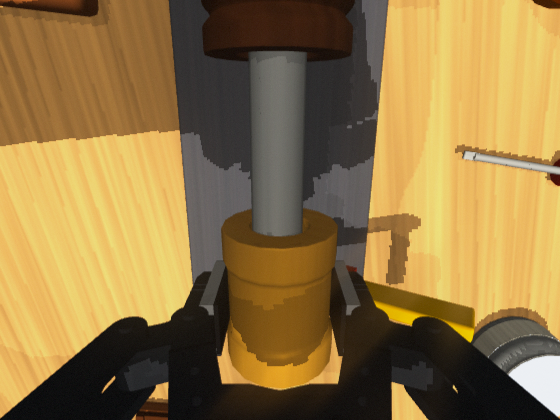

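>>> {"fn": "send_rows", "kwargs": {"steps": [{"fingers": 1, "x": 0, "y": -2, "z": -4, "ax": 0, "ay": 0, "az": 0}, {"fingers": 1, "x": 0, "y": 0, "z": -8, "ax": 0, "ay": 0, "az": 0}, {"fingers": 1, "x": 0, "y": 0, "z": -8, "ax": 0, "ay": 0, "az": 0}, {"fingers": 1, "x": 0, "y": 0, "z": -8, "ax": 0, "ay": 0, "az": 0}, {"fingers": 1, "x": 0, "y": 0, "z": -8, "ax": 0, "ay": 0, "az": 0}, {"fingers": 1, "x": 0, "y": 0, "z": -8, "ax": 0, "ay": 0, "az": 0}, {"fingers": 1, "x": 0, "y": 0, "z": -8, "ax": 0, "ay": 0, "az": 0}, {"fingers": 1, "x": 0, "y": 0, "z": -4, "ax": 0, "ay": 0, "az": 0}]}}

```text
clock: 9.13
tool_pos: [522.1, -129.9, 134.2]
eef_rot: [-0.705, 0.705, -0.053, 0.053]
wrist_force: [0.4, -0.7, -4.6]
opening: 43.6
```

Run:
```python
from h import *
snap("w8"); show(); print(mac(state()["tool_pos"]))
```

```text
t 9.18 p [ 522.  -130.2  134.2] q [ 0.58  0.22 -0.47  1.84  0.11  1.11 -0.08] F [ 0.  -0.9 -3.5] open 43.5
[[0.989, -0.0, 0.15], [-0.15, -0.001, 0.989], [-0.0, -1.0, -0.001]]
[  -0.52645262 -340.6957992   134.19265472]
```

View pics/w8.png

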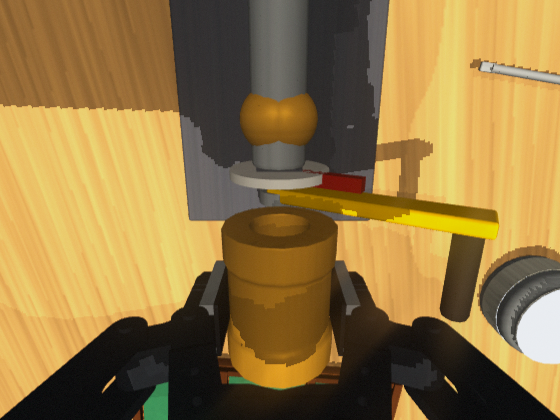

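Run:
```python
from h import *
print(place(T,[(84,0,0)])); t=place(T,[(84,0,70)])[0]
plan(t,down(T[2]),8)
```

```text
[[ 550.99238989 -382.96702062    0.        ]]
n 8 min 6.6 rv/row [ 0.0001  0.0112 -0.    ] |d|/row 32.8
0 [8.3, 8.0, -30.7] [0.0, 0.011, -0.0]
1 [8.7, 8.0, -30.6] [0.0, 0.011, -0.0]
2 [9.0, 8.0, -30.5] [0.0, 0.011, -0.0]
3 [9.3, 8.0, -30.4] [0.0, 0.011, -0.0]
4 [9.7, 8.0, -30.3] [0.0, 0.011, -0.0]
5 [10.0, 8.0, -30.2] [0.0, 0.011, -0.0]
6 [10.4, 8.0, -30.1] [0.0, 0.011, -0.0]
7 [10.7, 8.0, -30.0] [0.0, 0.011, -0.0]
```

>>> {"fn": "send_rows", "kwargs": {"steps": [{"fingers": 1, "x": 6, "y": 2, "z": -20, "ax": 0, "ay": 0.012, "az": 0}, {"fingers": 1, "x": 9, "y": 4, "z": -34, "ax": 0, "ay": 0.012, "az": 0}, {"fingers": 1, "x": 10, "y": 8, "z": -36, "ax": 0, "ay": 0.012, "az": 0}, {"fingers": 1, "x": 10, "y": 10, "z": -36, "ax": 0, "ay": 0.012, "az": 0}, {"fingers": 1, "x": 11, "y": 12, "z": -36, "ax": 0, "ay": 0.012, "az": 0}, {"fingers": 1, "x": 11, "y": 12, "z": -34, "ax": 0, "ay": 0.012, "az": 0}, {"fingers": 1, "x": 11, "y": 10, "z": -30, "ax": 0, "ay": 0.012, "az": 0}, {"fingers": 1, "x": 8, "y": 6, "z": -17, "ax": 0, "ay": 0.006, "az": 0}]}}

```text
clock: 9.85
tool_pos: [549.7, -385.7, 68.4]
eef_rot: [-0.702, 0.702, -0.086, 0.085]
wrist_force: [-1.1, 0.2, -3.9]
opening: 43.6
```

Run:
```python
from h import *
snap("tmp");snap("tmp");c=snap("w9"); show(); print(mac(state()["tool_pos"],T))
P=place(T,[(x,y,18) for x in (-130,-42,42,130) for y in (-65,65)])
crop("pics/w9.png","pics/w9g.png",0,0,560,420,1,proj(c,P))
plan(place(T,[(84,0,20)])[0],down(T[2]),1)
```

```text
t 10.00 p [ 550.5 -382.8   68.8] q [ 0.77  0.52 -0.31  1.57  0.17  1.09  0.18] F [ 0.3  1.2 -2.6] open 43.7
[[0.971, -0.002, 0.239], [-0.239, 0.001, 0.971], [-0.002, -1.0, 0.0]]
[8.34748923e+01 1.50455052e-03 6.87931820e+01]
n 1 min 1.2 rv/row [-0.0005 -0.001  -0.0018] |d|/row 48.8
0 [0.6, 48.8, -0.0] [-0.0, -0.001, -0.002]
```

View pics/w9g.png

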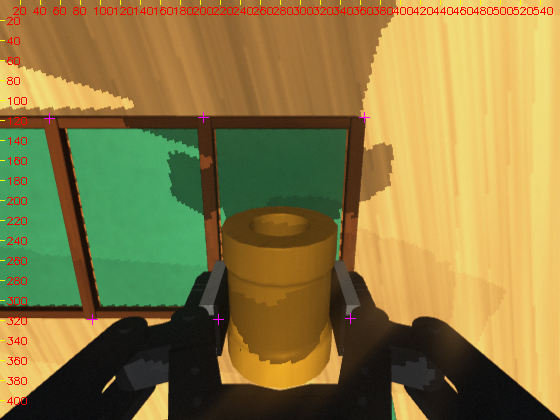

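>>> {"fn": "send_rows", "kwargs": {"steps": [{"fingers": 1, "x": 0.5, "y": 15, "z": 0, "ax": 0, "ay": 0, "az": 0}, {"fingers": 1, "x": 0, "y": 15, "z": 0, "ax": 0, "ay": 0, "az": 0}, {"fingers": 1, "x": 0, "y": 9, "z": 0, "ax": 0, "ay": 0, "az": 0}, {"fingers": 1, "x": 0, "y": 4, "z": 0, "ax": 0, "ay": 0, "az": 0}, {"fingers": 1, "x": 0, "y": 2, "z": 0, "ax": 0, "ay": 0, "az": 0}, {"fingers": 1, "x": 0, "y": 1, "z": 0, "ax": 0, "ay": 0, "az": 0}, {"fingers": 1, "x": 0, "y": 0, "z": 0, "ax": 0, "ay": 0, "az": 0}, {"fingers": 1, "x": 0, "y": 0, "z": 0, "ax": 0, "ay": 0, "az": 0}]}}

```text
clock: 10.67
tool_pos: [552.4, -381.3, 25.1]
eef_rot: [-0.702, 0.702, -0.084, 0.084]
wrist_force: [0.4, -0.5, -4.1]
opening: 43.4
```

>>> {"fn": "send_rows", "kwargs": {"steps": [{"fingers": 1, "x": 0, "y": 1.5, "z": 0, "ax": 0, "ay": 0, "az": 0}, {"fingers": 1, "x": 0, "y": 1.5, "z": 0, "ax": 0, "ay": 0, "az": 0}, {"fingers": 1, "x": 0, "y": 1, "z": 0, "ax": 0, "ay": 0, "az": 0}, {"fingers": 1, "x": 0, "y": 0, "z": 0, "ax": 0, "ay": 0, "az": 0}, {"fingers": 1, "x": 0, "y": 0, "z": 0, "ax": 0, "ay": 0, "az": 0}, {"fingers": 1, "x": 0, "y": 0, "z": 0, "ax": 0, "ay": 0, "az": 0}, {"fingers": 1, "x": 0, "y": 0, "z": 0, "ax": 0, "ay": 0, "az": 0}, {"fingers": 1, "x": 0, "y": 0, "z": 0, "ax": 0, "ay": 0, "az": 0}]}}

```text
clock: 11.33
tool_pos: [552.0, -381.2, 20.3]
eef_rot: [0.702, -0.702, 0.084, -0.084]
wrist_force: [0.5, -1.0, -3.7]
opening: 43.1
```

>>> {"fn": "send_rows", "kwargs": {"steps": [{"fingers": 1, "x": 0, "y": 1, "z": 0, "ax": 0, "ay": 0, "az": 0}, {"fingers": 1, "x": 0, "y": 1, "z": 0, "ax": 0, "ay": 0, "az": 0}, {"fingers": 1, "x": 0, "y": 1, "z": 0, "ax": 0, "ay": 0, "az": 0}, {"fingers": 1, "x": 0, "y": 0, "z": 0, "ax": 0, "ay": 0, "az": 0}, {"fingers": 1, "x": 0, "y": 0, "z": 0, "ax": 0, "ay": 0, "az": 0}, {"fingers": 1, "x": 0, "y": 0, "z": 0, "ax": 0, "ay": 0, "az": 0}, {"fingers": 1, "x": 0, "y": 0, "z": 0, "ax": 0, "ay": 0, "az": 0}, {"fingers": 1, "x": 0, "y": 0, "z": 0, "ax": 0, "ay": 0, "az": 0}]}}

```text
clock: 12.0
tool_pos: [552.2, -381.3, 19.7]
eef_rot: [-0.702, 0.702, -0.084, 0.084]
wrist_force: [-6.9, 4.2, 15.6]
opening: 43.2
```

Run:
```python
from h import *
c=snap("w10"); show()
P=place(T,[(x,y,18) for x in (-130,-42,42,130) for y in (-65,65)])
crop("pics/w10.png","pics/w10g.png",0,0,560,420,1,proj(c,P))
```

```text
t 12.05 p [ 552.2 -381.3   19.7] q [ 0.76  0.57 -0.3   1.6   0.19  1.    0.16] F [-8.2  4.1 15.6] open 43.7
[[0.972, 0.0, 0.236], [-0.236, -0.001, 0.972], [0.0, -1.0, -0.001]]
```

View pics/w10g.png

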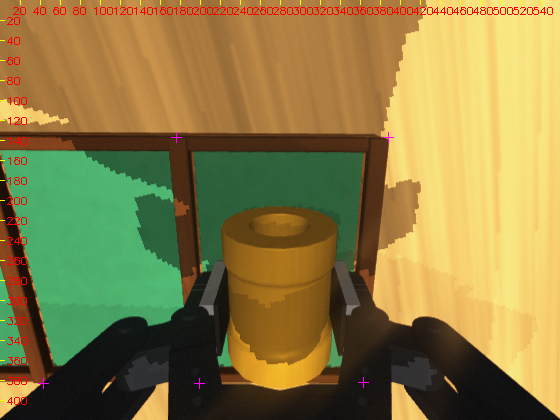

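>>> {"fn": "send_rows", "kwargs": {"steps": [{"fingers": 1, "x": 0, "y": -1.5, "z": 0, "ax": 0, "ay": 0, "az": 0}, {"fingers": 0.45, "x": 0, "y": 0, "z": 0, "ax": 0, "ay": 0, "az": 0}, {"fingers": 0.4, "x": 0, "y": 0, "z": 0, "ax": 0, "ay": 0, "az": 0}, {"fingers": 0.3, "x": 0, "y": 0, "z": 0, "ax": 0, "ay": 0, "az": 0}, {"fingers": 0.2, "x": 0, "y": 0, "z": 0, "ax": 0, "ay": 0, "az": 0}, {"fingers": 0.2, "x": 0, "y": 0, "z": 0, "ax": 0, "ay": 0, "az": 0}, {"fingers": 0.2, "x": 0, "y": -8, "z": 0, "ax": 0, "ay": 0, "az": 0}, {"fingers": 0.2, "x": 0, "y": -20, "z": 0, "ax": 0, "ay": 0, "az": 0}]}}

```text
clock: 12.72
tool_pos: [550.3, -380.1, 44.6]
eef_rot: [0.703, -0.701, 0.085, -0.082]
wrist_force: [-0.7, -0.1, 1.0]
opening: 68.2
```

Run:
```python
from h import *
c=snap("w11"); show()
plan(place(M,[(0,-300,200)])[0],down(M[2]),12)
```

```text
t 12.77 p [ 553.1 -381.7   50.8] q [ 0.77  0.54 -0.31  1.58  0.18  1.05  0.17] F [ 2.2 -1.1  3.6] open 68.4
[[0.972, 0.002, 0.236], [-0.236, -0.001, 0.972], [0.003, -1.0, -0.001]]
n 12 min 8.2 rv/row [ 0.0001 -0.0075  0.0002] |d|/row 27.4
0 [-7.7, -12.5, 23.1] [0.0, -0.007, 0.0]
1 [-7.5, -12.5, 23.2] [0.0, -0.007, 0.0]
2 [-7.3, -12.5, 23.2] [0.0, -0.007, 0.0]
3 [-7.2, -12.5, 23.3] [0.0, -0.007, 0.0]
4 [-7.0, -12.5, 23.4] [0.0, -0.007, 0.0]
5 [-6.8, -12.5, 23.4] [0.0, -0.007, 0.0]
6 [-6.7, -12.5, 23.5] [0.0, -0.007, 0.0]
7 [-6.5, -12.5, 23.5] [0.0, -0.007, 0.0]
8 [-6.3, -12.4, 23.6] [0.0, -0.007, 0.0]
9 [-6.1, -12.4, 23.6] [0.0, -0.007, 0.0]
10 [-6.0, -12.4, 23.7] [0.0, -0.007, 0.0]
11 [-5.8, -12.4, 23.7] [0.0, -0.007, 0.0]
```

View pics/w11.png

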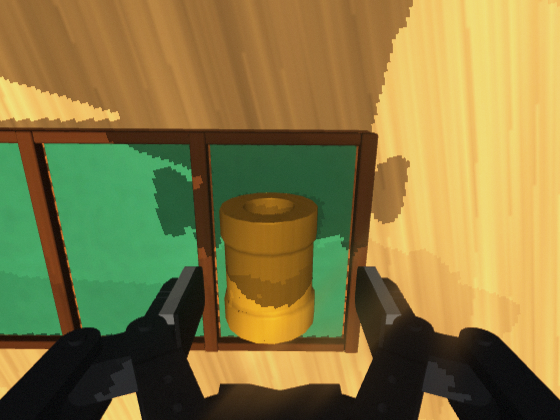

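>>> {"fn": "send_rows", "kwargs": {"steps": [{"fingers": 0.1, "x": 0, "y": -30, "z": 0, "ax": 0, "ay": 0, "az": 0}, {"fingers": 0, "x": 0, "y": -36, "z": 0, "ax": 0, "ay": 0, "az": 0}, {"fingers": 0, "x": -5, "y": -30, "z": 15, "ax": 0, "ay": -0.01, "az": 0}, {"fingers": 0, "x": -6, "y": -20, "z": 30, "ax": 0, "ay": -0.02, "az": 0}, {"fingers": 0, "x": -6, "y": -15, "z": 36, "ax": 0, "ay": -0.02, "az": 0}, {"fingers": 0, "x": -8, "y": -10, "z": 37, "ax": 0, "ay": -0.02, "az": 0}, {"fingers": 0, "x": -8, "y": -10, "z": 37, "ax": 0, "ay": -0.02, "az": 0}, {"fingers": 0, "x": -8, "y": -5, "z": 37, "ax": 0, "ay": 0, "az": 0}]}}

```text
clock: 13.43
tool_pos: [548.6, -183.2, 205.0]
eef_rot: [-0.705, 0.706, -0.051, 0.053]
wrist_force: [1.3, 0.6, -0.1]
opening: 85.4
```

Run:
```python
from h import *
show(); print(mac(state()["tool_pos"]))
plan(place(M,[(0,-177,235)])[0],down(M[2],.35),8)
```

```text
t 13.43 p [ 548.6 -183.2  205. ] q [ 0.62  0.23 -0.44  1.66  0.1   1.26  0.02] F [ 1.3  0.6 -0.1] open 85.4
[[0.989, 0.003, 0.146], [-0.146, -0.001, 0.989], [0.003, -1.0, -0.001]]
[  33.53669438 -389.23376013  205.01214518]
n 8 min 5.4 rv/row [0.0438 0.0002 0.0003] |d|/row 27.1
0 [-4.1, -3.8, 26.5] [0.044, 0.0, 0.0]
1 [-4.2, -2.6, 26.7] [0.044, 0.0, 0.0]
2 [-4.2, -1.4, 26.8] [0.044, 0.0, 0.0]
3 [-4.2, -0.3, 26.8] [0.044, 0.0, 0.0]
4 [-4.2, 0.9, 26.8] [0.044, 0.0, 0.0]
5 [-4.2, 2.1, 26.7] [0.044, 0.0, 0.0]
6 [-4.2, 3.3, 26.6] [0.044, 0.0, 0.0]
7 [-4.2, 4.4, 26.4] [0.044, 0.0, 0.0]
```

>>> {"fn": "send_rows", "kwargs": {"steps": [{"fingers": 0, "x": -5, "y": -4, "z": 28, "ax": 0.05, "ay": 0, "az": 0}, {"fingers": 0, "x": -5, "y": -3, "z": 28, "ax": 0.05, "ay": 0, "az": 0}, {"fingers": 0, "x": -5, "y": -1, "z": 30, "ax": 0.05, "ay": 0, "az": 0}, {"fingers": 0, "x": -5, "y": 0, "z": 30, "ax": 0.05, "ay": 0, "az": 0}, {"fingers": 0, "x": -5, "y": 1, "z": 30, "ax": 0.05, "ay": 0, "az": 0}, {"fingers": 0, "x": -5, "y": 2, "z": 26, "ax": 0.05, "ay": 0, "az": 0}, {"fingers": 0, "x": -3, "y": 3, "z": 24, "ax": 0.05, "ay": 0, "az": 0}, {"fingers": 0, "x": 0, "y": 0, "z": 0, "ax": 0, "ay": 0, "az": 0}]}}

```text
clock: 14.1
tool_pos: [543.9, 15.8, 234.7]
eef_rot: [0.818, -0.57, 0.041, -0.06]
wrist_force: [-0.5, 0.0, -0.3]
opening: 85.7
```

Run:
```python
from h import *
snap("tmp");c=snap("w12"); show(); print(mac(state()["tool_pos"]))
plan(place(M,[(0,-139,129)])[0],down(M[2],.35),8)
P=place(M,[(0,y,150) for y in range(-280,-60,20)]); print(proj(c,P).round(0).tolist())
for y in (-190,-185,-180): print(proj(c,place(M,[(0,y,171)])).round(0).tolist())
for y in (-100,-95,-90,-80): print(proj(c,place(M,[(0,y,171)])).round(0).tolist())
crop("pics/w12.png","pics/w12g.png",0,0,560,420,1,proj(c,P))
```

```text
t 14.20 p [544.1  11.9 233.8] q [ 0.62  0.16 -0.54  1.74 -0.28  1.25  0.02] F [ 0.4 -0.7 -0.3] open 85.7
[[0.989, 0.051, 0.138], [-0.147, 0.338, 0.93], [0.001, -0.94, 0.342]]
[   0.33648475 -196.90740839  233.80232299]
n 8 min 3.0 rv/row [0.0002 0.0001 0.0001] |d|/row 15.0
0 [-0.1, 14.8, 2.3] [0.0, 0.0, 0.0]
1 [-0.0, 14.8, 2.3] [0.0, 0.0, 0.0]
2 [-0.0, 14.8, 2.3] [0.0, 0.0, 0.0]
3 [-0.0, 14.8, 2.3] [0.0, 0.0, 0.0]
4 [-0.0, 14.8, 2.3] [0.0, 0.0, 0.0]
5 [-0.0, 14.8, 2.3] [0.0, 0.0, 0.0]
6 [-0.0, 14.8, 2.3] [0.0, 0.0, 0.0]
7 [-0.0, 14.8, 2.3] [0.0, 0.0, 0.0]
[[279.0, 374.0], [279.0, 345.0], [279.0, 317.0], [279.0, 288.0], [279.0, 260.0], [279.0, 232.0], [279.0, 204.0], [279.0, 177.0], [279.0, 149.0], [279.0, 121.0], [279.0, 94.0]]
[[279.0, 249.0]]
[[279.0, 241.0]]
[[279.0, 234.0]]
[[279.0, 113.0]]
[[279.0, 105.0]]
[[279.0, 98.0]]
[[279.0, 83.0]]
```

View pics/w12g.png

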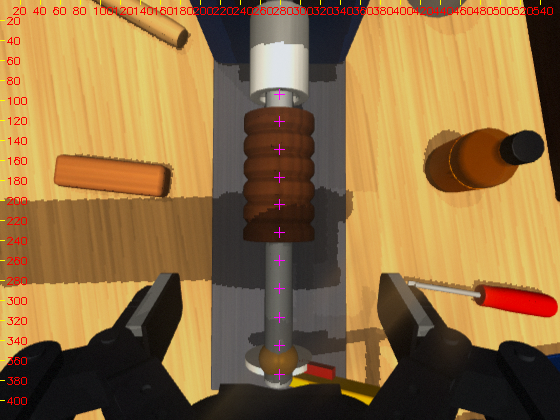

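>>> {"fn": "send_rows", "kwargs": {"steps": [{"fingers": 0, "x": 0, "y": 20, "z": 3, "ax": 0, "ay": 0, "az": 0}, {"fingers": 0, "x": 0, "y": 26, "z": 4, "ax": 0, "ay": 0, "az": 0}, {"fingers": 0, "x": 0, "y": 26, "z": 4, "ax": 0, "ay": 0, "az": 0}, {"fingers": 0, "x": 0, "y": 24, "z": 4, "ax": 0, "ay": 0, "az": 0}, {"fingers": 0, "x": 0, "y": 12, "z": 2, "ax": 0, "ay": 0, "az": 0}, {"fingers": 0, "x": 0, "y": 6, "z": 0, "ax": 0, "ay": 0, "az": 0}, {"fingers": 0, "x": 0, "y": 0, "z": 0, "ax": 0, "ay": 0, "az": 0}, {"fingers": 0, "x": 0, "y": 0, "z": 0, "ax": 0, "ay": 0, "az": 0}]}}

```text
clock: 14.87
tool_pos: [552.8, 65.7, 132.8]
eef_rot: [0.817, -0.572, 0.042, -0.061]
wrist_force: [0.0, -0.8, -1.1]
opening: 85.5
```

Run:
```python
from h import *
c=snap("w13"); show(); print(mac(state()["tool_pos"]))
plan(place(M,[(0,-137,129)])[0],down(M[2],.35),1)
```

```text
t 14.92 p [553.1  65.5 133.2] q [ 0.53  0.26 -0.58  1.86 -0.24  1.02 -0.05] F [-0.2 -0.1 -0.2] open 85.5
[[0.989, 0.052, 0.139], [-0.149, 0.339, 0.929], [0.002, -0.939, 0.343]]
[   1.29537212 -142.52874563  133.20438758]
n 1 min 0.2 rv/row [ 0.0004 -0.0006  0.0019] |d|/row 7.1
0 [-1.3, 5.8, 3.8] [0.0, -0.001, 0.002]
```

View pics/w13.png

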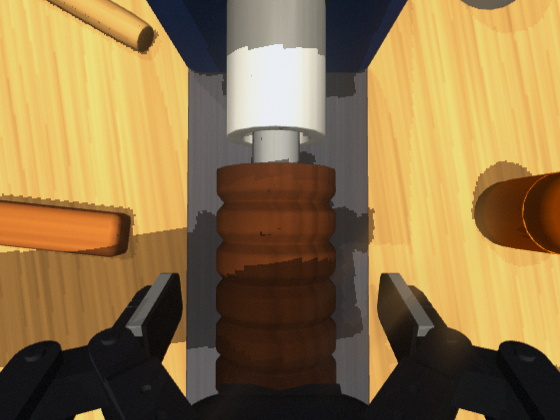

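>>> {"fn": "send_rows", "kwargs": {"steps": [{"fingers": 0, "x": -1, "y": 5, "z": 3.5, "ax": 0, "ay": 0, "az": 0}, {"fingers": 0.2, "x": 0, "y": 0, "z": 0, "ax": 0, "ay": 0, "az": 0}, {"fingers": 0.4, "x": 0, "y": 0, "z": 0, "ax": 0, "ay": 0, "az": 0}, {"fingers": 1, "x": 0, "y": 0, "z": 0, "ax": 0, "ay": 0, "az": 0}, {"fingers": 1, "x": 0, "y": 0, "z": 0, "ax": 0, "ay": 0, "az": 0}, {"fingers": 1, "x": 0, "y": 0, "z": 0, "ax": 0, "ay": 0, "az": 0}, {"fingers": 1, "x": 0, "y": 0, "z": 0, "ax": 0, "ay": 0, "az": 0}, {"fingers": 1, "x": 0, "y": 0, "z": 0, "ax": 0, "ay": 0, "az": 0}], "grip_force": 60}}

```text
clock: 15.58
tool_pos: [552.2, 71.5, 129.2]
eef_rot: [0.817, -0.572, 0.042, -0.061]
wrist_force: [-2.5, -1.0, 5.8]
opening: 49.7
```

Run:
```python
from h import *
show(); s=state();print(mac(s["tool_pos"]))
Rc=rot(s["eef_rot"]).as_matrix()
up=Rc.T@[0,0,1]; out=Rc.T@(-down(M[2])[:,2]); print(up,out)
```

```text
t 15.58 p [552.2  71.5 129.2] q [ 0.53  0.26 -0.58  1.87 -0.24  1.01 -0.06] F [-2.5 -1.   5.8] open 49.7
[[0.989, 0.051, 0.139], [-0.148, 0.339, 0.929], [0.001, -0.939, 0.343]]
[  -0.45307535 -136.80710573  129.2006969 ]
[ 5.78552246e-04 -9.39419026e-01  3.42770417e-01] [ 2.24757516e-04 -3.42770344e-01 -9.39419204e-01]
```

>>> {"fn": "send_rows", "kwargs": {"steps": [{"fingers": 1, "x": 0, "y": -4, "z": 1.5, "ax": 0, "ay": 0, "az": 0}, {"fingers": 1, "x": 0, "y": 0, "z": 0, "ax": 0, "ay": 0, "az": 0}, {"fingers": 1, "x": 0, "y": -1.7, "z": -4.7, "ax": 0, "ay": 0, "az": 0}, {"fingers": 1, "x": 0, "y": -3.4, "z": -9.4, "ax": 0, "ay": 0, "az": 0}, {"fingers": 1, "x": 0, "y": -4.1, "z": -11.3, "ax": 0, "ay": 0, "az": 0}, {"fingers": 1, "x": 0, "y": -4.1, "z": -11.3, "ax": 0, "ay": 0, "az": 0}, {"fingers": 1, "x": 0, "y": -4.1, "z": -11.3, "ax": 0, "ay": 0, "az": 0}, {"fingers": 1, "x": 0, "y": -4.1, "z": -11.3, "ax": 0, "ay": 0, "az": 0}]}}

```text
clock: 16.25
tool_pos: [542.4, 7.4, 132.6]
eef_rot: [0.817, -0.572, 0.043, -0.061]
wrist_force: [-0.8, -0.0, -2.6]
opening: 49.7
```

Run:
```python
from h import *
snap("w14"); show(); s=state();print(mac(s["tool_pos"]))
```

```text
t 16.30 p [542.3   4.5 132.3] q [ 0.62  0.25 -0.54  1.86 -0.25  1.06  0.06] F [ 0.3 -3.4 -3.7] open 49.3
[[0.988, 0.051, 0.142], [-0.151, 0.338, 0.929], [-0.0, -0.94, 0.342]]
[  -0.32683227 -204.50758214  132.33679808]
```

View pics/w14.png

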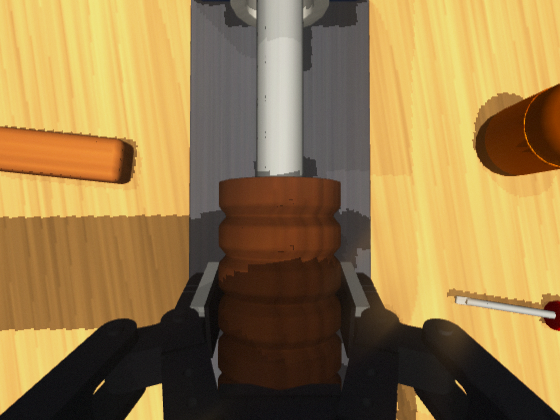

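>>> {"fn": "send_rows", "kwargs": {"steps": [{"fingers": 1, "x": 0, "y": -4.1, "z": -11.3, "ax": 0, "ay": 0, "az": 0}, {"fingers": 1, "x": 0, "y": -5, "z": -13.8, "ax": 0, "ay": 0, "az": 0}, {"fingers": 1, "x": 0, "y": -5, "z": -13.8, "ax": 0, "ay": 0, "az": 0}, {"fingers": 1, "x": 0, "y": -5, "z": -13.8, "ax": 0, "ay": 0, "az": 0}, {"fingers": 1, "x": 0, "y": -6, "z": -16.4, "ax": 0, "ay": 0, "az": 0}, {"fingers": 1, "x": 0, "y": -7, "z": -19, "ax": 0, "ay": 0, "az": 0}, {"fingers": 1, "x": 0, "y": -8.2, "z": -22.6, "ax": 0, "ay": 0, "az": 0}, {"fingers": 1, "x": 0, "y": -9, "z": -24.4, "ax": 0, "ay": 0, "az": 0}]}}

```text
clock: 16.97
tool_pos: [521.1, -133.6, 132.9]
eef_rot: [0.817, -0.571, 0.042, -0.06]
wrist_force: [0.4, 0.2, -3.0]
opening: 49.5
```

Run:
```python
from h import *
snap("w15"); show(); s=state();print(mac(s["tool_pos"]))
print(place(T,[(0,0,70)])); plan(place(T,[(0,-2,75)])[0],down(T[2]),8)
```

```text
t 17.02 p [ 520.2 -140.8  132.3] q [ 0.79  0.3  -0.45  1.8  -0.23  1.16  0.3 ] F [-1.1 -7.1 -3.2] open 49.4
[[0.988, 0.052, 0.144], [-0.153, 0.336, 0.929], [0.0, -0.94, 0.34]]
[  -0.78916707 -351.41602918  132.30841268]
[[ 469.4 -363.    70. ]]
n 8 min 5.9 rv/row [-0.0434  0.0107 -0.0018] |d|/row 29.6
0 [-2.1, -3.0, -29.4] [-0.043, 0.011, -0.002]
1 [-1.7, -1.7, -29.5] [-0.043, 0.011, -0.002]
2 [-1.4, -0.5, -29.6] [-0.043, 0.011, -0.002]
3 [-1.1, 0.8, -29.6] [-0.043, 0.011, -0.002]
4 [-0.8, 2.1, -29.5] [-0.043, 0.011, -0.002]
5 [-0.5, 3.4, -29.4] [-0.043, 0.011, -0.002]
6 [-0.2, 4.6, -29.3] [-0.043, 0.011, -0.002]
7 [0.1, 5.9, -29.0] [-0.043, 0.011, -0.002]
```

View pics/w15.png

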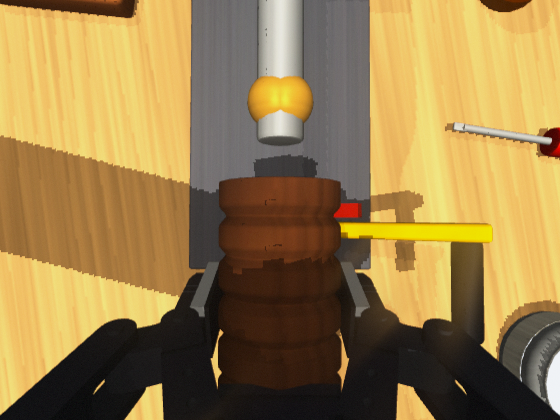

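Run:
```python
from h import *
plan(place(T,[(0,4,75)])[0],down(T[2],.35),8)
```

```text
n 8 min 5.8 rv/row [ 0.0004  0.0102 -0.0037] |d|/row 28.9
0 [-2.0, -2.8, -28.7] [0.0, 0.01, -0.004]
1 [-1.7, -2.8, -28.7] [0.0, 0.01, -0.004]
2 [-1.4, -2.8, -28.7] [0.0, 0.01, -0.004]
3 [-1.1, -2.8, -28.7] [0.0, 0.01, -0.004]
4 [-0.8, -2.8, -28.7] [0.0, 0.01, -0.004]
5 [-0.5, -2.8, -28.8] [0.0, 0.01, -0.004]
6 [-0.2, -2.8, -28.8] [0.0, 0.01, -0.004]
7 [0.1, -2.9, -28.8] [0.0, 0.01, -0.004]
```

>>> {"fn": "send_rows", "kwargs": {"steps": [{"fingers": 1, "x": -1, "y": -5, "z": -22, "ax": 0, "ay": 0.01, "az": -0.004}, {"fingers": 1, "x": -2, "y": -4, "z": -32, "ax": 0, "ay": 0.01, "az": -0.004}, {"fingers": 1, "x": -2, "y": -3, "z": -36, "ax": 0, "ay": 0.01, "az": -0.004}, {"fingers": 1, "x": -1, "y": -3, "z": -36, "ax": 0, "ay": 0.01, "az": -0.004}, {"fingers": 1, "x": -1, "y": -3, "z": -36, "ax": 0, "ay": 0.01, "az": -0.004}, {"fingers": 1, "x": -0.5, "y": -2, "z": -34, "ax": 0, "ay": 0.01, "az": -0.004}, {"fingers": 1, "x": 0, "y": -2, "z": -22, "ax": 0, "ay": 0.01, "az": -0.004}, {"fingers": 1, "x": 0, "y": 0, "z": -8, "ax": 0, "ay": 0.01, "az": -0.004}]}}

```text
clock: 17.68
tool_pos: [472.2, -352.1, 74.4]
eef_rot: [0.813, -0.569, 0.068, -0.098]
wrist_force: [-0.5, 0.2, -3.0]
opening: 50.0
```

Run:
```python
from h import *
snap("tmp");snap("tmp");c=snap("w16"); show(); print(mac(state()["tool_pos"],T))
P=place(T,[(x,y,18) for x in (-130,-42,42,130) for y in (-65,65)])
crop("pics/w16.png","pics/w16g.png",0,0,560,420,1,proj(c,P))
plan(place(T,[(0,4,24)])[0],down(T[2],.35),5)
```

```text
t 17.83 p [ 474.6 -347.1   75.9] q [ 0.98  0.49 -0.31  1.65 -0.18  1.19  0.54] F [ 0.6  1.8 -1.4] open 49.4
[[0.973, 0.082, 0.217], [-0.232, 0.334, 0.913], [0.002, -0.939, 0.344]]
[ 1.28824102 16.65498551 75.85800371]
n 5 min 1.3 rv/row [-0.0003  0.0012  0.0001] |d|/row 10.7
0 [-0.3, 8.9, -5.9] [-0.0, 0.001, 0.0]
1 [-0.3, 8.9, -5.9] [-0.0, 0.001, 0.0]
2 [-0.3, 8.9, -5.9] [-0.0, 0.001, 0.0]
3 [-0.3, 8.9, -5.9] [-0.0, 0.001, 0.0]
4 [-0.3, 8.9, -5.9] [-0.0, 0.001, 0.0]
```

View pics/w16g.png

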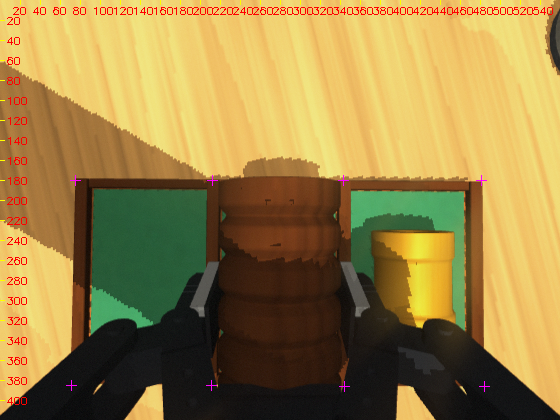

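>>> {"fn": "send_rows", "kwargs": {"steps": [{"fingers": 1, "x": -0.6, "y": 8, "z": -8, "ax": 0, "ay": 0, "az": 0}, {"fingers": 1, "x": -0.6, "y": 12, "z": -8, "ax": 0, "ay": 0, "az": 0}, {"fingers": 1, "x": 0, "y": 11, "z": -6, "ax": 0, "ay": 0, "az": 0}, {"fingers": 1, "x": 0, "y": 6, "z": -4, "ax": 0, "ay": 0, "az": 0}, {"fingers": 1, "x": 0, "y": 3, "z": -2, "ax": 0, "ay": 0, "az": 0}, {"fingers": 1, "x": 0, "y": 1, "z": 0, "ax": 0, "ay": 0, "az": 0}, {"fingers": 1, "x": 0, "y": 0, "z": 0, "ax": 0, "ay": 0, "az": 0}, {"fingers": 1, "x": 0, "y": 0, "z": 0, "ax": 0, "ay": 0, "az": 0}]}}

```text
clock: 18.5
tool_pos: [470.9, -359.4, 28.2]
eef_rot: [0.814, -0.569, 0.066, -0.097]
wrist_force: [0.2, -0.1, -2.0]
opening: 49.6
```

Run:
```python
from h import *
c=snap("w17"); show(); print(mac(state()["tool_pos"],T))
P=place(T,[(x,y,18) for x in (-130,-42,42,130) for y in (-65,65)])
crop("pics/w17.png","pics/w17g.png",0,0,560,420,1,proj(c,P))
```

```text
t 18.55 p [ 470.9 -359.5   28.3] q [ 0.99  0.55 -0.3   1.66 -0.17  1.12  0.57] F [ 0.4  0.4 -2.2] open 49.8
[[0.973, 0.083, 0.217], [-0.232, 0.333, 0.914], [0.003, -0.939, 0.343]]
[ 0.64960891  3.77625249 28.32840016]
```

View pics/w17g.png

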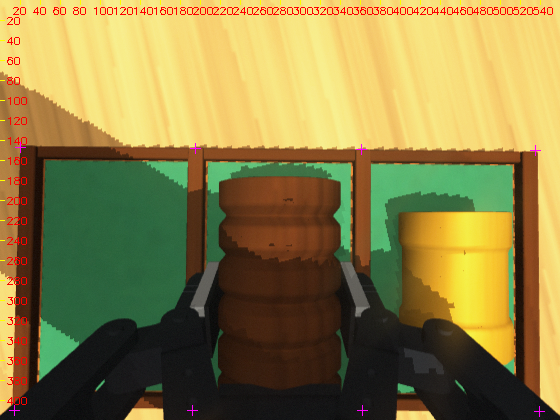

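>>> {"fn": "send_rows", "kwargs": {"steps": [{"fingers": 1, "x": 0, "y": 1.4, "z": -0.5, "ax": 0, "ay": 0, "az": 0}, {"fingers": 1, "x": 0, "y": 1.4, "z": -0.5, "ax": 0, "ay": 0, "az": 0}, {"fingers": 1, "x": 0, "y": 1.4, "z": -0.5, "ax": 0, "ay": 0, "az": 0}, {"fingers": 1, "x": 0, "y": 0.9, "z": -0.3, "ax": 0, "ay": 0, "az": 0}, {"fingers": 1, "x": 0, "y": 0, "z": 0, "ax": 0, "ay": 0, "az": 0}, {"fingers": 1, "x": 0, "y": 0, "z": 0, "ax": 0, "ay": 0, "az": 0}, {"fingers": 1, "x": 0, "y": 0, "z": 0, "ax": 0, "ay": 0, "az": 0}, {"fingers": 1, "x": 0, "y": 0, "z": 0, "ax": 0, "ay": 0, "az": 0}]}}

```text
clock: 19.22
tool_pos: [470.6, -359.5, 22.9]
eef_rot: [0.814, -0.569, 0.066, -0.097]
wrist_force: [-3.3, 0.4, 5.7]
opening: 49.5
```

>>> {"fn": "send_rows", "kwargs": {"steps": [{"fingers": 1, "x": 0, "y": 0.9, "z": -0.3, "ax": 0, "ay": 0, "az": 0}, {"fingers": 1, "x": 0, "y": 0, "z": 0, "ax": 0, "ay": 0, "az": 0}, {"fingers": 0.4, "x": 0, "y": 0, "z": 0, "ax": 0, "ay": 0, "az": 0}, {"fingers": 0.3, "x": 0, "y": 0, "z": 0, "ax": 0, "ay": 0, "az": 0}, {"fingers": 0.25, "x": 0, "y": 0, "z": 0, "ax": 0, "ay": 0, "az": 0}, {"fingers": 0.2, "x": 0, "y": 0, "z": 0, "ax": 0, "ay": 0, "az": 0}, {"fingers": 0.2, "x": 0, "y": -6, "z": 0, "ax": 0, "ay": 0, "az": 0}, {"fingers": 0.2, "x": 0, "y": -20, "z": 0, "ax": 0, "ay": 0, "az": 0}]}}

```text
clock: 19.88
tool_pos: [467.4, -365.8, 43.9]
eef_rot: [0.815, -0.568, 0.067, -0.095]
wrist_force: [-0.3, 0.4, -0.9]
opening: 67.9
```

>>> {"fn": "send_rows", "kwargs": {"steps": [{"fingers": 0.2, "x": 0, "y": -35, "z": 0, "ax": 0, "ay": 0, "az": 0}, {"fingers": 0, "x": 0, "y": -35, "z": 0, "ax": 0, "ay": 0, "az": 0}, {"fingers": 0, "x": 0, "y": -25, "z": 5, "ax": 0, "ay": 0, "az": 0}, {"fingers": 0, "x": 0, "y": -25, "z": 5, "ax": 0, "ay": 0, "az": 0}, {"fingers": 0, "x": 0, "y": -20, "z": 5, "ax": 0, "ay": 0, "az": 0}, {"fingers": 0, "x": 0, "y": -10, "z": 0, "ax": 0, "ay": 0, "az": 0}, {"fingers": 0, "x": 0, "y": 0, "z": 0, "ax": 0, "ay": 0, "az": 0}, {"fingers": 0, "x": 0, "y": 0, "z": 0, "ax": 0, "ay": 0, "az": 0}]}}

```text
clock: 20.55
tool_pos: [459.1, -404.4, 191.3]
eef_rot: [0.814, -0.569, 0.066, -0.096]
wrist_force: [-0.3, 0.1, -0.9]
opening: 85.5
```

Run:
```python
from h import *
c=snap("w18"); show(); print(mac(state()["tool_pos"]))
# spacer from w13: front edge
c=pickle.load(open("w13.pkl","rb"))
for y in (-95,-90,-85,-80,-75,-70): print(y,proj(c,place(M,[(0,y,167),(0,y,123),(-22,y,145),(22,y,145)])).round(0).tolist())
crop("pics/w13.png","pics/w13z.png",200,0,360,200,4)
```

```text
t 20.60 p [ 458.9 -403.9  190.4] q [ 1.03  0.44 -0.29  1.45 -0.18  1.44  0.56] F [-0.4 -0.3 -1. ] open 85.6
[[0.973, 0.081, 0.217], [-0.232, 0.334, 0.913], [0.001, -0.939, 0.344]]
[ -22.62701371 -620.68297065  190.43228524]
-95 [[276.0, 162.0], [277.0, 176.0], [226.0, 170.0], [326.0, 170.0]]
-90 [[276.0, 149.0], [277.0, 166.0], [226.0, 159.0], [326.0, 158.0]]
-85 [[276.0, 135.0], [277.0, 156.0], [226.0, 147.0], [326.0, 147.0]]
-80 [[276.0, 122.0], [277.0, 146.0], [226.0, 136.0], [326.0, 136.0]]
-75 [[276.0, 109.0], [277.0, 136.0], [226.0, 125.0], [326.0, 124.0]]
-70 [[276.0, 96.0], [277.0, 126.0], [226.0, 113.0], [326.0, 113.0]]
```

View pics/w18.png

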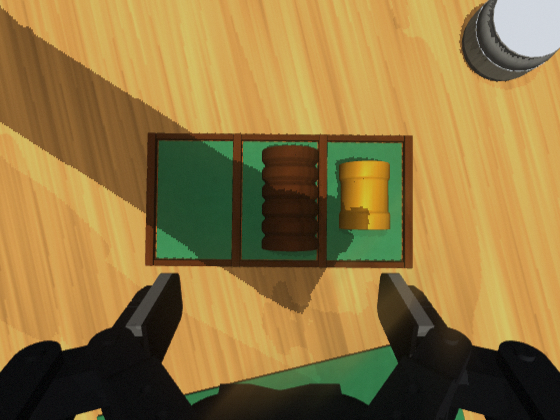

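View pics/w13z.png

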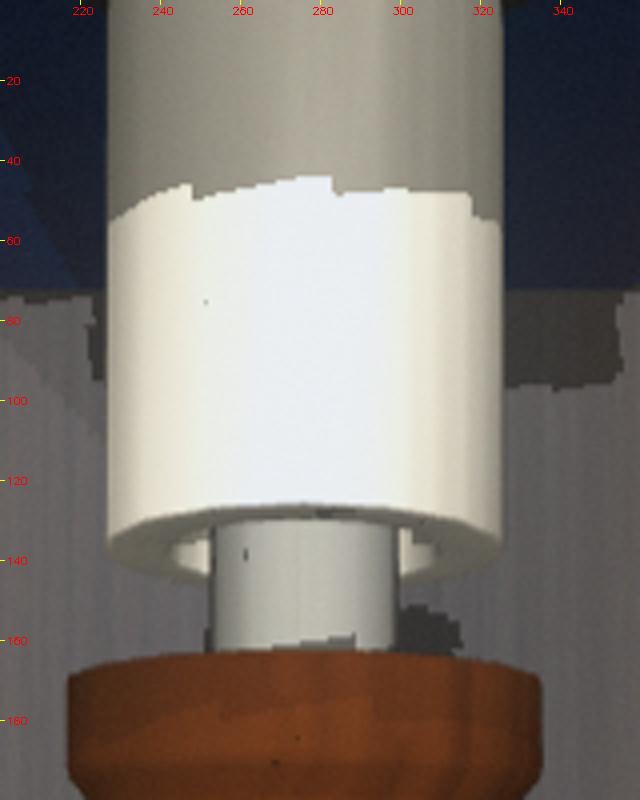

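Run:
```python
from h import *
plan(place(M,[(0,-144,228)])[0],down(M[2],.75),16)
```

```text
n 16 min 12.0 rv/row [ 0.0249 -0.0046  0.0029] |d|/row 29.9
0 [-1.2, 8.0, 28.8] [0.025, -0.005, 0.003]
1 [-1.0, 8.8, 28.6] [0.025, -0.005, 0.003]
2 [-0.8, 9.5, 28.4] [0.025, -0.005, 0.003]
3 [-0.7, 10.2, 28.1] [0.025, -0.005, 0.003]
4 [-0.5, 10.9, 27.9] [0.025, -0.005, 0.003]
5 [-0.4, 11.6, 27.6] [0.025, -0.005, 0.003]
6 [-0.2, 12.3, 27.3] [0.025, -0.005, 0.003]
7 [-0.0, 12.9, 27.0] [0.025, -0.005, 0.003]
8 [0.1, 13.6, 26.6] [0.025, -0.005, 0.003]
9 [0.3, 14.3, 26.3] [0.025, -0.005, 0.003]
10 [0.4, 14.9, 25.9] [0.025, -0.005, 0.003]
11 [0.6, 15.6, 25.6] [0.025, -0.005, 0.003]
12 [0.8, 16.2, 25.2] [0.025, -0.005, 0.003]
13 [0.9, 16.8, 24.7] [0.025, -0.005, 0.003]
14 [1.1, 17.4, 24.3] [0.025, -0.005, 0.003]
15 [1.3, 18.0, 23.9] [0.025, -0.005, 0.003]
```

>>> {"fn": "send_rows", "kwargs": {"steps": [{"fingers": 0, "x": -1, "y": 7, "z": 29, "ax": 0.025, "ay": -0.005, "az": 0.003}, {"fingers": 0, "x": -1, "y": 8, "z": 29, "ax": 0.025, "ay": -0.005, "az": 0.003}, {"fingers": 0, "x": -0.8, "y": 9, "z": 28, "ax": 0.025, "ay": -0.005, "az": 0.003}, {"fingers": 0, "x": -0.7, "y": 10, "z": 28, "ax": 0.025, "ay": -0.005, "az": 0.003}, {"fingers": 0, "x": -0.5, "y": 11, "z": 28, "ax": 0.025, "ay": -0.005, "az": 0.003}, {"fingers": 0, "x": -0.4, "y": 11.6, "z": 28, "ax": 0.025, "ay": -0.005, "az": 0.003}, {"fingers": 0, "x": 0, "y": 12.3, "z": 27, "ax": 0.025, "ay": -0.005, "az": 0.003}, {"fingers": 0, "x": 0, "y": 13, "z": 27, "ax": 0.025, "ay": -0.005, "az": 0.003}]}}

```text
clock: 21.27
tool_pos: [505.0, -168.5, 211.1]
eef_rot: [0.869, -0.485, 0.047, -0.081]
wrist_force: [0.5, -0.5, -1.4]
opening: 85.3
```

>>> {"fn": "send_rows", "kwargs": {"steps": [{"fingers": 0, "x": 0, "y": 13.6, "z": 27, "ax": 0.025, "ay": -0.005, "az": 0.003}, {"fingers": 0, "x": 0.3, "y": 14, "z": 26, "ax": 0.025, "ay": -0.005, "az": 0.003}, {"fingers": 0, "x": 0.4, "y": 15, "z": 26, "ax": 0.025, "ay": -0.005, "az": 0.003}, {"fingers": 0, "x": 0.6, "y": 15.6, "z": 25.6, "ax": 0.025, "ay": -0.005, "az": 0.003}, {"fingers": 0, "x": 0.8, "y": 16, "z": 25, "ax": 0.025, "ay": -0.005, "az": 0.003}, {"fingers": 0, "x": 1, "y": 16, "z": 24, "ax": 0.025, "ay": -0.005, "az": 0.003}, {"fingers": 0, "x": 1, "y": 12, "z": 18, "ax": 0.025, "ay": -0.005, "az": 0.003}, {"fingers": 0, "x": 0, "y": 8, "z": 12, "ax": 0.025, "ay": -0.005, "az": 0.003}]}}

```text
clock: 21.93
tool_pos: [544.8, 42.4, 230.6]
eef_rot: [0.915, -0.397, 0.027, -0.064]
wrist_force: [-0.8, -0.1, -0.8]
opening: 85.8
```

Run:
```python
from h import *
snap("tmp");snap("tmp");c=snap("w19"); show(); print(mac(state()["tool_pos"]))
plan(place(M,[(0,-55,133)])[0],down(M[2],.75),8)
P=place(M,[(0,y,150) for y in range(-280,-60,20)]+[(0,-82,167),(-22,-82,145),(22,-82,145)])
crop("pics/w19.png","pics/w19g.png",0,0,560,420,1,proj(c,P))
```

```text
t 22.08 p [545.   39.2 230.4] q [ 0.81  0.26 -0.58  1.81 -0.64  1.27  0.34] F [-0.1 -0.8 -0.5] open 85.6
[[0.99, 0.097, 0.102], [-0.14, 0.675, 0.724], [0.002, -0.731, 0.682]]
[  -2.81340555 -169.80742335  230.41831085]
n 8 min 3.8 rv/row [-0.      0.0008 -0.0005] |d|/row 18.8
0 [0.4, 18.7, 2.2] [-0.0, 0.001, -0.0]
1 [0.4, 18.7, 2.2] [-0.0, 0.001, -0.0]
2 [0.4, 18.7, 2.2] [-0.0, 0.001, -0.0]
3 [0.4, 18.7, 2.2] [-0.0, 0.001, -0.0]
4 [0.4, 18.7, 2.2] [-0.0, 0.001, -0.0]
5 [0.4, 18.7, 2.2] [-0.0, 0.001, -0.0]
6 [0.4, 18.7, 2.2] [-0.0, 0.001, -0.0]
7 [0.4, 18.7, 2.2] [-0.0, 0.001, -0.0]
```

View pics/w19g.png

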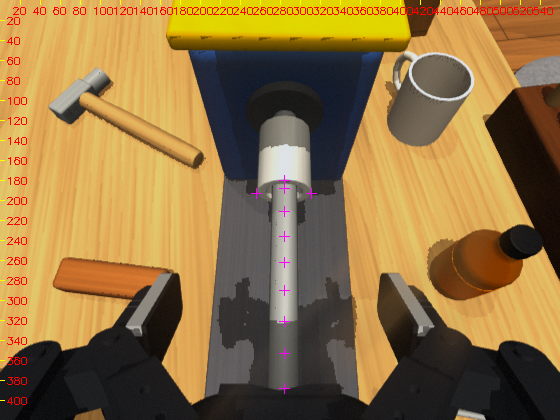

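>>> {"fn": "send_rows", "kwargs": {"steps": [{"fingers": 0, "x": 1, "y": 16, "z": 2, "ax": 0, "ay": 0.003, "az": -0.002}, {"fingers": 0, "x": 1, "y": 22, "z": 3, "ax": 0, "ay": 0.003, "az": -0.002}, {"fingers": 0, "x": 1, "y": 22, "z": 3, "ax": 0, "ay": 0, "az": 0}, {"fingers": 0, "x": 0, "y": 22, "z": 3, "ax": 0, "ay": 0, "az": 0}, {"fingers": 0, "x": 0, "y": 18, "z": 3, "ax": 0, "ay": 0, "az": 0}, {"fingers": 0, "x": 0, "y": 10, "z": 2, "ax": 0, "ay": 0, "az": 0}, {"fingers": 0, "x": 0, "y": 0, "z": 0, "ax": 0, "ay": 0, "az": 0}, {"fingers": 0, "x": 0, "y": 0, "z": 0, "ax": 0, "ay": 0, "az": 0}]}}

```text
clock: 22.75
tool_pos: [561.6, 123.3, 161.9]
eef_rot: [0.914, -0.398, 0.029, -0.069]
wrist_force: [-0.5, -0.0, -0.0]
opening: 85.4
```

Run:
```python
from h import *
from plant import r
c=snap("w20"); show(); print(mac(state()["tool_pos"]))
plan(place(M,[(0,-55,133)])[0],down(M[2],.75),2)
P=place(M,[(0,-82,167),(-22,-82,145),(22,-82,145),(-55,-75,275),(55,-75,275)])
crop("pics/w20.png","pics/w20g.png",0,0,560,420,1,proj(c,P))
c=r.capture("scene"); cv2.imwrite("pics/c_scene.png",c["image"][:,:,::-1])
crop("pics/c_scene.png","pics/cz.png",280,110,440,230,5)
```

```text
t 22.80 p [562.  122.8 162.3] q [ 0.69  0.33 -0.63  1.89 -0.66  1.03  0.31] F [-0.4 -0.1 -0.2] open 85.3
[[0.989, 0.104, 0.108], [-0.15, 0.673, 0.724], [0.003, -0.732, 0.681]]
[  1.7186763  -84.54050338 162.25867537]
n 2 min 1.0 rv/row [0.0002 0.0001 0.0018] |d|/row 20.8
0 [-0.9, 20.8, 0.8] [0.0, 0.0, 0.002]
1 [-0.9, 20.8, 0.8] [0.0, 0.0, 0.002]
```

View pics/w20g.png

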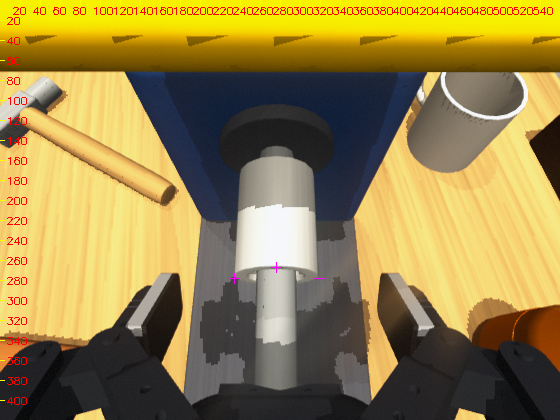

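View pics/cz.png

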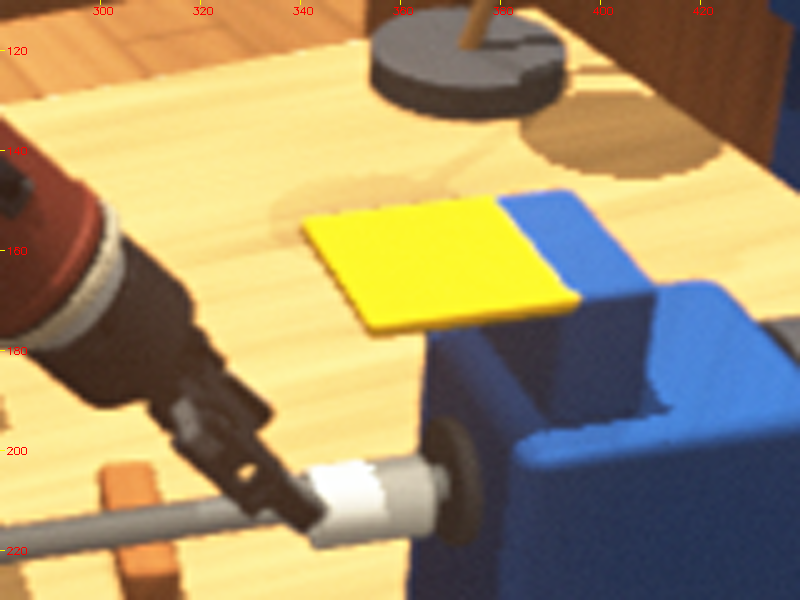

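>>> {"fn": "send_rows", "kwargs": {"steps": [{"fingers": 0, "x": -1, "y": 14, "z": 1, "ax": 0, "ay": 0, "az": 0}, {"fingers": 0, "x": -0.7, "y": 16, "z": 1, "ax": 0, "ay": 0, "az": 0}, {"fingers": 0, "x": 0, "y": 10, "z": 0, "ax": 0, "ay": 0, "az": 0}, {"fingers": 0, "x": 0, "y": 0, "z": 0, "ax": 0, "ay": 0, "az": 0}, {"fingers": 0, "x": 0, "y": 0, "z": 0, "ax": 0, "ay": 0, "az": 0}, {"fingers": 0, "x": 0, "y": 0, "z": 0, "ax": 0, "ay": 0, "az": 0}, {"fingers": 0.2, "x": 0, "y": 0, "z": 0, "ax": 0, "ay": 0, "az": 0}, {"fingers": 0.3, "x": 0, "y": 0, "z": 0, "ax": 0, "ay": 0, "az": 0}], "grip_force": 60}}

```text
clock: 23.52
tool_pos: [564.6, 152.4, 134.5]
eef_rot: [0.914, -0.398, 0.028, -0.069]
wrist_force: [-0.3, 0.1, 0.1]
opening: 63.6
```

Run:
```python
from h import *
c=snap("w21"); show(); print(mac(state()["tool_pos"]))
plan(place(M,[(0,-55,133)])[0],down(M[2],.75),1)
```

```text
t 23.57 p [564.5 152.5 134.5] q [ 0.65  0.37 -0.65  1.92 -0.67  0.95  0.3 ] F [-1.   0.7  0.1] open 59.9
[[0.989, 0.104, 0.107], [-0.149, 0.674, 0.724], [0.003, -0.732, 0.682]]
[ -0.20038124 -54.78093694 134.46666885]
n 1 min 0.0 rv/row [0.     0.0011 0.0031] |d|/row 1.5
0 [0.2, 0.9, -1.2] [0.0, 0.001, 0.003]
```

View pics/w21.png

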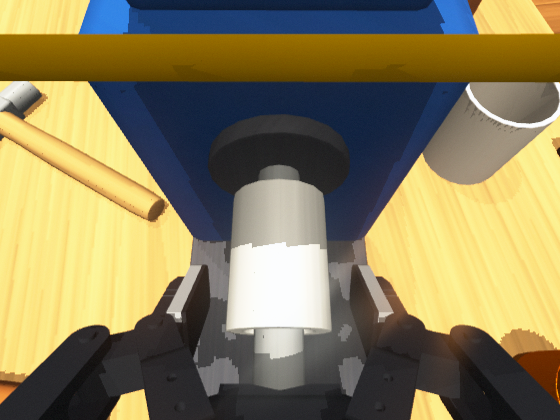

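>>> {"fn": "send_rows", "kwargs": {"steps": [{"fingers": 0.4, "x": 0, "y": 1, "z": -1, "ax": 0, "ay": 0, "az": 0}, {"fingers": 0.5, "x": 0, "y": 0, "z": 0, "ax": 0, "ay": 0, "az": 0}, {"fingers": 1, "x": 0, "y": 0, "z": 0, "ax": 0, "ay": 0, "az": 0}, {"fingers": 1, "x": 0, "y": 0, "z": 0, "ax": 0, "ay": 0, "az": 0}, {"fingers": 1, "x": 0, "y": 0, "z": 0, "ax": 0, "ay": 0, "az": 0}, {"fingers": 1, "x": 0, "y": 0, "z": 0, "ax": 0, "ay": 0, "az": 0}, {"fingers": 1, "x": 0, "y": 0, "z": 0, "ax": 0, "ay": 0, "az": 0}, {"fingers": 1, "x": 0, "y": 0, "z": 0, "ax": 0, "ay": 0, "az": 0}], "grip_force": 60}}

```text
clock: 24.23
tool_pos: [564.3, 152.8, 132.8]
eef_rot: [0.914, -0.398, 0.028, -0.069]
wrist_force: [0.3, -2.9, 0.8]
opening: 41.8
```

Run:
```python
from h import *
show(); s=state(); print(mac(s["tool_pos"]))
Rc=rot(s["eef_rot"]).as_matrix()
print((Rc.T@[0,0,1]).round(3),(Rc.T@(-down(M[2])[:,2])).round(3))
```

```text
t 24.23 p [564.3 152.8 132.8] q [ 0.65  0.37 -0.65  1.92 -0.67  0.94  0.3 ] F [ 0.3 -2.9  0.8] open 41.8
[[0.989, 0.103, 0.107], [-0.148, 0.674, 0.724], [0.003, -0.732, 0.682]]
[ -0.45201699 -54.53350459 132.754738  ]
[ 0.003 -0.732  0.682] [ 0.001 -0.682 -0.732]
```

>>> {"fn": "send_rows", "kwargs": {"steps": [{"fingers": 1, "x": 0, "y": -3.3, "z": 3.1, "ax": 0, "ay": 0, "az": 0}, {"fingers": 1, "x": 0, "y": 0, "z": 0, "ax": 0, "ay": 0, "az": 0}, {"fingers": 1, "x": 0, "y": -3.4, "z": -3.7, "ax": 0, "ay": 0, "az": 0}, {"fingers": 1, "x": 0, "y": -6.8, "z": -7.3, "ax": 0, "ay": 0, "az": 0}, {"fingers": 1, "x": 0, "y": -8.2, "z": -8.8, "ax": 0, "ay": 0, "az": 0}, {"fingers": 1, "x": 0, "y": -8.2, "z": -8.8, "ax": 0, "ay": 0, "az": 0}, {"fingers": 1, "x": 0, "y": -8.2, "z": -8.8, "ax": 0, "ay": 0, "az": 0}, {"fingers": 1, "x": 0, "y": -8.2, "z": -8.8, "ax": 0, "ay": 0, "az": 0}]}}

```text
clock: 24.9
tool_pos: [554.7, 88.6, 137.0]
eef_rot: [0.914, -0.398, 0.029, -0.069]
wrist_force: [-0.2, -0.3, -2.7]
opening: 41.8
```

Run:
```python
from h import *
snap("w22"); show(); s=state(); print(mac(s["tool_pos"]))
```

```text
t 24.95 p [555.   85.8 136.6] q [ 0.74  0.36 -0.61  1.91 -0.65  1.04  0.38] F [ 1.  -2.9 -2.9] open 42.0
[[0.988, 0.105, 0.11], [-0.152, 0.672, 0.724], [0.002, -0.733, 0.681]]
[   0.20758822 -122.2182176   136.59605024]
```

View pics/w22.png

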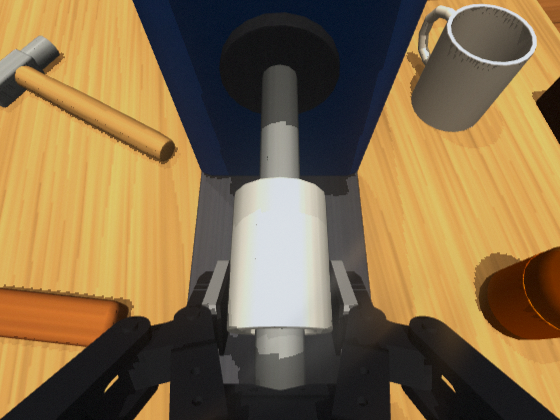

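>>> {"fn": "send_rows", "kwargs": {"steps": [{"fingers": 1, "x": 0, "y": -10.2, "z": -11, "ax": 0, "ay": 0, "az": 0}, {"fingers": 1, "x": 0, "y": -10.2, "z": -11, "ax": 0, "ay": 0, "az": 0}, {"fingers": 1, "x": 0, "y": -10.2, "z": -11, "ax": 0, "ay": 0, "az": 0}, {"fingers": 1, "x": 0, "y": -10.2, "z": -11, "ax": 0, "ay": 0, "az": 0}, {"fingers": 1, "x": 0, "y": -10.2, "z": -11, "ax": 0, "ay": 0, "az": 0}, {"fingers": 1, "x": 0, "y": -10.2, "z": -11, "ax": 0, "ay": 0, "az": 0}, {"fingers": 1, "x": 0, "y": -6.8, "z": -7.3, "ax": 0, "ay": 0, "az": 0}, {"fingers": 1, "x": 0, "y": -6.8, "z": -7.3, "ax": 0, "ay": 0, "az": 0}]}}

```text
clock: 25.62
tool_pos: [538.4, -19.5, 136.9]
eef_rot: [0.914, -0.398, 0.029, -0.069]
wrist_force: [0.0, 0.5, -2.2]
opening: 41.9
```

Run:
```python
from h import *
snap("w23"); show(); s=state(); print(mac(s["tool_pos"]))
```

```text
t 25.67 p [538.5 -21.5 136.6] q [ 0.86  0.4  -0.53  1.85 -0.58  1.18  0.49] F [-0.3 -2.6 -2. ] open 41.9
[[0.989, 0.104, 0.109], [-0.151, 0.673, 0.724], [0.002, -0.732, 0.681]]
[  -0.31351457 -230.81552508  136.59516984]
```

View pics/w23.png

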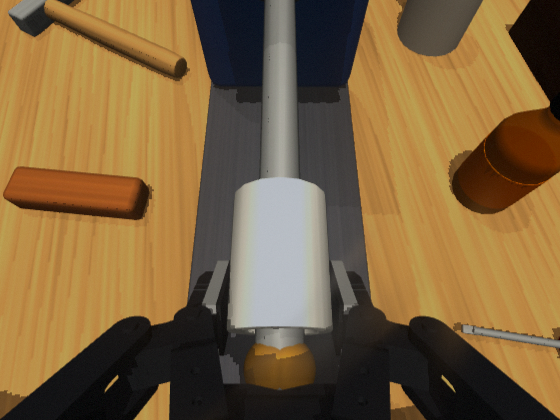

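>>> {"fn": "send_rows", "kwargs": {"steps": [{"fingers": 1, "x": 0, "y": -6.8, "z": -7.3, "ax": 0, "ay": 0, "az": 0}, {"fingers": 1, "x": 0, "y": -6.8, "z": -7.3, "ax": 0, "ay": 0, "az": 0}, {"fingers": 1, "x": 0, "y": -8.2, "z": -8.8, "ax": 0, "ay": 0, "az": 0}, {"fingers": 1, "x": 0, "y": -9.5, "z": -10.2, "ax": 0, "ay": 0, "az": 0}, {"fingers": 1, "x": 0, "y": -10.2, "z": -11, "ax": 0, "ay": 0, "az": 0}, {"fingers": 1, "x": 0, "y": -10.2, "z": -11, "ax": 0, "ay": 0, "az": 0}, {"fingers": 1, "x": 0, "y": -10.2, "z": -11, "ax": 0, "ay": 0, "az": 0}, {"fingers": 1, "x": 0, "y": -12.3, "z": -13.2, "ax": 0, "ay": 0, "az": 0}]}}

```text
clock: 26.33
tool_pos: [522.1, -127.2, 136.9]
eef_rot: [0.914, -0.398, 0.028, -0.068]
wrist_force: [0.4, 0.7, -1.8]
opening: 42.0
```

Run:
```python
from h import *
snap("w24"); show(); s=state(); print(mac(s["tool_pos"]))
plan(place(T,[(-84,-5,85)])[0],down(T[2],.75),9)
```

```text
t 26.38 p [ 521.7 -132.1  136.1] q [ 0.95  0.47 -0.46  1.74 -0.51  1.31  0.58] F [-0.7 -4.  -3.3] open 41.6
[[0.988, 0.105, 0.11], [-0.153, 0.672, 0.725], [0.002, -0.733, 0.68]]
[  -0.60494509 -342.65916769  136.14010735]
n 9 min 6.5 rv/row [ 0.0002  0.0072 -0.0064] |d|/row 28.8
0 [-11.2, -13.5, -22.9] [0.0, 0.007, -0.006]
1 [-10.9, -13.6, -23.0] [0.0, 0.007, -0.006]
2 [-10.7, -13.7, -23.0] [0.0, 0.007, -0.006]
3 [-10.4, -13.7, -23.1] [0.0, 0.007, -0.006]
4 [-10.2, -13.8, -23.2] [0.0, 0.007, -0.006]
5 [-9.9, -13.9, -23.3] [0.0, 0.007, -0.006]
6 [-9.7, -14.0, -23.3] [0.0, 0.007, -0.006]
7 [-9.4, -14.0, -23.4] [0.0, 0.007, -0.006]
8 [-9.1, -14.1, -23.5] [0.0, 0.007, -0.006]
```

View pics/w24.png

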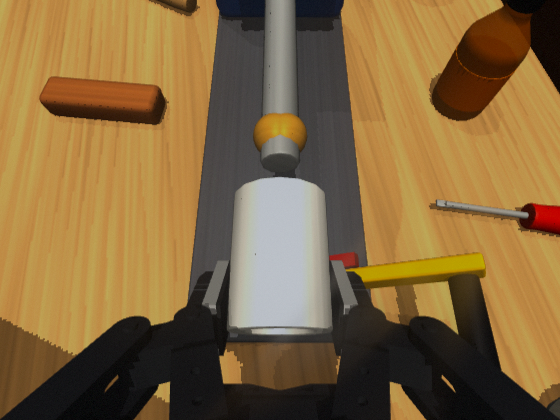

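Run:
```python
from h import *
plan(place(T,[(-85,-2,95)])[0],down(T[2],.75),8)
```

```text
n 8 min 6.4 rv/row [ 0.0003  0.0081 -0.0072] |d|/row 31.9
0 [-12.7, -15.9, -24.6] [0.0, 0.008, -0.007]
1 [-12.4, -16.0, -24.7] [0.0, 0.008, -0.007]
2 [-12.0, -16.1, -24.8] [0.0, 0.008, -0.007]
3 [-11.7, -16.1, -24.9] [0.0, 0.008, -0.007]
4 [-11.4, -16.2, -25.0] [0.0, 0.008, -0.007]
5 [-11.1, -16.3, -25.1] [0.0, 0.008, -0.007]
6 [-10.8, -16.4, -25.2] [0.0, 0.008, -0.007]
7 [-10.4, -16.5, -25.3] [0.0, 0.008, -0.007]
```

>>> {"fn": "send_rows", "kwargs": {"steps": [{"fingers": 1, "x": -11, "y": -14, "z": -18, "ax": 0, "ay": 0.008, "az": -0.007}, {"fingers": 1, "x": -14, "y": -18, "z": -25, "ax": 0, "ay": 0.008, "az": -0.007}, {"fingers": 1, "x": -14, "y": -19, "z": -28, "ax": 0, "ay": 0.008, "az": -0.007}, {"fingers": 1, "x": -14, "y": -19, "z": -29, "ax": 0, "ay": 0.008, "az": -0.007}, {"fingers": 1, "x": -13, "y": -19, "z": -30, "ax": 0, "ay": 0.008, "az": -0.007}, {"fingers": 1, "x": -12, "y": -18, "z": -30, "ax": 0, "ay": 0.008, "az": -0.007}, {"fingers": 1, "x": -9, "y": -14, "z": -24, "ax": 0, "ay": 0.008, "az": -0.007}, {"fingers": 1, "x": -5, "y": -8, "z": -16, "ax": 0, "ay": 0.008, "az": -0.007}]}}

```text
clock: 27.05
tool_pos: [386.1, -343.8, 93.6]
eef_rot: [0.91, -0.397, 0.048, -0.109]
wrist_force: [0.1, -0.6, -2.8]
opening: 41.9
```

Run:
```python
from h import *
snap("tmp");snap("tmp");c=snap("w25"); show(); print(mac(state()["tool_pos"],T))
P=place(T,[(x,y,18) for x in (-130,-42,42,130) for y in (-65,65)])
crop("pics/w25.png","pics/w25g.png",0,0,560,420,1,proj(c,P))
plan(place(T,[(-84,-3,28)])[0],down(T[2],.75),6)
```

```text
t 27.20 p [ 388.1 -340.9   94. ] q [ 1.21  0.59 -0.3   1.62 -0.4   1.47  0.83] F [ 0.5  0.1 -2. ] open 41.7
[[0.972, 0.159, 0.172], [-0.234, 0.663, 0.711], [-0.001, -0.731, 0.682]]
[-84.20551153   2.1569967   94.01657626]
n 6 min 1.7 rv/row [-0.0001  0.0003 -0.0005] |d|/row 11.0
0 [0.0, 7.5, -8.1] [-0.0, 0.0, -0.001]
1 [0.0, 7.5, -8.1] [-0.0, 0.0, -0.001]
2 [0.0, 7.5, -8.1] [-0.0, 0.0, -0.001]
3 [0.0, 7.5, -8.1] [-0.0, 0.0, -0.001]
4 [0.0, 7.5, -8.1] [-0.0, 0.0, -0.001]
5 [0.0, 7.5, -8.1] [-0.0, 0.0, -0.001]
```

View pics/w25g.png

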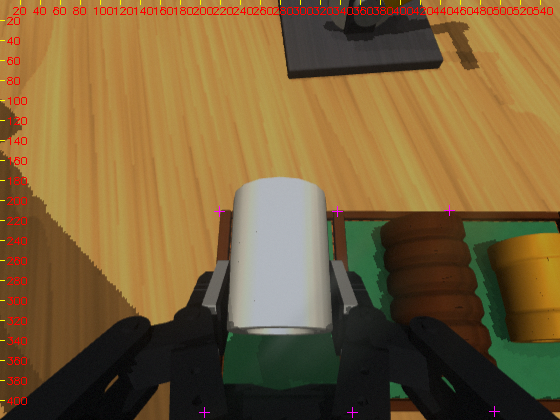

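>>> {"fn": "send_rows", "kwargs": {"steps": [{"fingers": 1, "x": 0, "y": 7, "z": -8, "ax": 0, "ay": 0, "az": 0}, {"fingers": 1, "x": 0, "y": 11, "z": -12, "ax": 0, "ay": 0, "az": 0}, {"fingers": 1, "x": 0, "y": 11, "z": -12, "ax": 0, "ay": 0, "az": 0}, {"fingers": 1, "x": 0, "y": 8, "z": -9, "ax": 0, "ay": 0, "az": 0}, {"fingers": 1, "x": 0, "y": 4, "z": -4, "ax": 0, "ay": 0, "az": 0}, {"fingers": 1, "x": 0, "y": 2, "z": -2, "ax": 0, "ay": 0, "az": 0}, {"fingers": 1, "x": 0, "y": 0, "z": 0, "ax": 0, "ay": 0, "az": 0}, {"fingers": 1, "x": 0, "y": 0, "z": 0, "ax": 0, "ay": 0, "az": 0}]}}

```text
clock: 27.87
tool_pos: [388.1, -344.4, 31.4]
eef_rot: [0.911, -0.396, 0.046, -0.107]
wrist_force: [-0.6, 0.3, -2.8]
opening: 41.4
```

Run:
```python
from h import *
c=snap("w26"); show(); print(mac(state()["tool_pos"],T))
P=place(T,[(x,y,18) for x in (-130,-42,42,130) for y in (-65,65)])
crop("pics/w26.png","pics/w26g.png",0,0,560,420,1,proj(c,P))
```

```text
t 27.92 p [ 388.1 -344.6   31.7] q [ 1.2   0.68 -0.29  1.63 -0.38  1.39  0.87] F [ 0.3 -0.1 -2.6] open 41.9
[[0.973, 0.158, 0.169], [-0.231, 0.663, 0.712], [0.0, -0.732, 0.682]]
[-83.31511421  -1.46978448  31.74615907]
```

View pics/w26g.png

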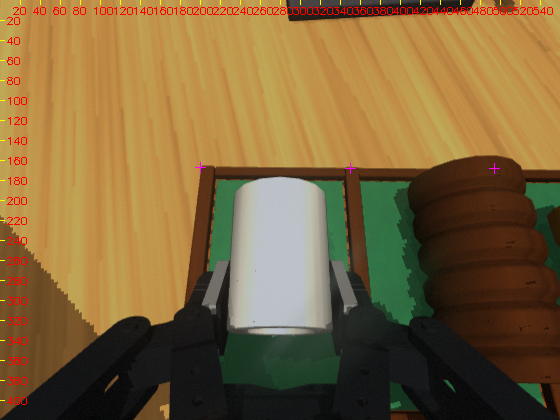

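>>> {"fn": "send_rows", "kwargs": {"steps": [{"fingers": 1, "x": 0, "y": 1.5, "z": -1.4, "ax": 0, "ay": 0, "az": 0}, {"fingers": 1, "x": 0, "y": 1.5, "z": -1.4, "ax": 0, "ay": 0, "az": 0}, {"fingers": 1, "x": 0, "y": 1.1, "z": -1, "ax": 0, "ay": 0, "az": 0}, {"fingers": 1, "x": 0, "y": 1.1, "z": -1, "ax": 0, "ay": 0, "az": 0}, {"fingers": 1, "x": 0, "y": 0, "z": 0, "ax": 0, "ay": 0, "az": 0}, {"fingers": 1, "x": 0, "y": 0, "z": 0, "ax": 0, "ay": 0, "az": 0}, {"fingers": 1, "x": 0, "y": 0, "z": 0, "ax": 0, "ay": 0, "az": 0}, {"fingers": 1, "x": 0, "y": 0, "z": 0, "ax": 0, "ay": 0, "az": 0}]}}

```text
clock: 28.58
tool_pos: [387.8, -344.4, 24.2]
eef_rot: [0.911, -0.396, 0.047, -0.107]
wrist_force: [-0.4, -0.5, -3.1]
opening: 41.8
```

>>> {"fn": "send_rows", "kwargs": {"steps": [{"fingers": 1, "x": 0, "y": 0.8, "z": -0.7, "ax": 0, "ay": 0, "az": 0}, {"fingers": 1, "x": 0, "y": 0.8, "z": -0.7, "ax": 0, "ay": 0, "az": 0}, {"fingers": 1, "x": 0, "y": 0.8, "z": -0.7, "ax": 0, "ay": 0, "az": 0}, {"fingers": 1, "x": 0, "y": 0, "z": 0, "ax": 0, "ay": 0, "az": 0}, {"fingers": 1, "x": 0, "y": 0, "z": 0, "ax": 0, "ay": 0, "az": 0}, {"fingers": 1, "x": 0, "y": 0, "z": 0, "ax": 0, "ay": 0, "az": 0}, {"fingers": 1, "x": 0, "y": 0, "z": 0, "ax": 0, "ay": 0, "az": 0}, {"fingers": 1, "x": 0, "y": 0, "z": 0, "ax": 0, "ay": 0, "az": 0}]}}

```text
clock: 29.25
tool_pos: [387.9, -344.4, 22.3]
eef_rot: [0.911, -0.396, 0.046, -0.107]
wrist_force: [-3.6, -0.9, 9.0]
opening: 41.9
```

>>> {"fn": "send_rows", "kwargs": {"steps": [{"fingers": 1, "x": 0, "y": 0, "z": 0, "ax": 0, "ay": 0, "az": 0}, {"fingers": 0.45, "x": 0, "y": 0, "z": 0, "ax": 0, "ay": 0, "az": 0}, {"fingers": 0.4, "x": 0, "y": 0, "z": 0, "ax": 0, "ay": 0, "az": 0}, {"fingers": 0.35, "x": 0, "y": 0, "z": 0, "ax": 0, "ay": 0, "az": 0}, {"fingers": 0.3, "x": 0, "y": 0, "z": 0, "ax": 0, "ay": 0, "az": 0}, {"fingers": 0.25, "x": 0, "y": 0, "z": 0, "ax": 0, "ay": 0, "az": 0}, {"fingers": 0.25, "x": 0, "y": -6, "z": 0, "ax": 0, "ay": 0, "az": 0}, {"fingers": 0.25, "x": 0, "y": -20, "z": 0, "ax": 0, "ay": 0, "az": 0}]}}

```text
clock: 29.92
tool_pos: [383.5, -359.0, 39.0]
eef_rot: [0.912, -0.394, 0.047, -0.105]
wrist_force: [1.1, -0.2, -0.1]
opening: 63.9
```

>>> {"fn": "send_rows", "kwargs": {"steps": [{"fingers": 0.25, "x": 0, "y": -30, "z": 0, "ax": 0, "ay": 0, "az": 0}, {"fingers": 0.2, "x": 0, "y": -35, "z": 10, "ax": 0, "ay": 0, "az": 0}, {"fingers": 0.1, "x": 0, "y": -30, "z": 20, "ax": -0.06, "ay": 0, "az": 0}, {"fingers": 0, "x": 0, "y": -25, "z": 20, "ax": -0.1, "ay": 0, "az": 0}, {"fingers": 0, "x": 0, "y": -20, "z": 20, "ax": -0.1, "ay": 0, "az": 0}, {"fingers": 0, "x": 0, "y": -15, "z": 10, "ax": -0.1, "ay": 0, "az": 0}, {"fingers": 0, "x": 0, "y": 0, "z": 0, "ax": 0, "ay": 0, "az": 0}, {"fingers": 0, "x": 0, "y": 0, "z": 0, "ax": 0, "ay": 0, "az": 0}]}}

```text
clock: 30.58
tool_pos: [376.8, -396.0, 210.6]
eef_rot: [0.824, -0.555, 0.063, -0.097]
wrist_force: [0.8, 0.0, -1.1]
opening: 85.6
```

Run:
```python
from h import *
from plant import r
snap("tmp");snap("tmp");c=snap("w27"); show()
P=place(T,[(-84,0,34),(0,0,38),(84,0,35)]+[(x,y,18) for x in (-130,-42,42,130) for y in (-65,65)])
crop("pics/w27.png","pics/w27g.png",0,0,560,420,1,proj(c,P))
c=r.capture("scene"); cv2.imwrite("pics/d_scene.png",c["image"][:,:,::-1]); crop("pics/d_scene.png","pics/dz.png",100,190,380,360,3)
c=r.capture("side"); cv2.imwrite("pics/d_side.png",c["image"][:,:,::-1]); crop("pics/d_side.png","pics/ds.png",240,150,440,300,4)
```

```text
t 30.73 p [ 374.4 -396.9  206.3] q [ 1.13  0.34 -0.26  1.57 -0.22  1.49  0.69] F [-0.2  0.5 -0.1] open 85.4
[[0.973, 0.087, 0.216], [-0.233, 0.372, 0.898], [-0.002, -0.924, 0.382]]
```

View pics/w27g.png

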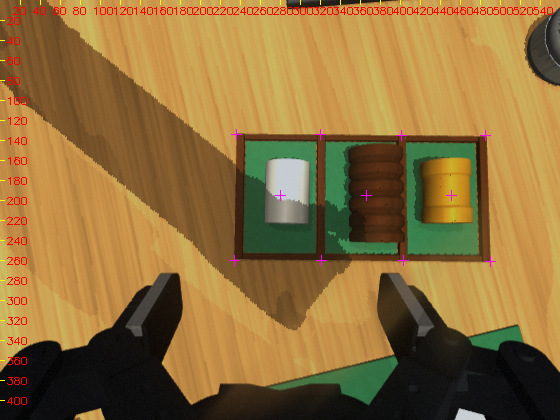

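View pics/dz.png

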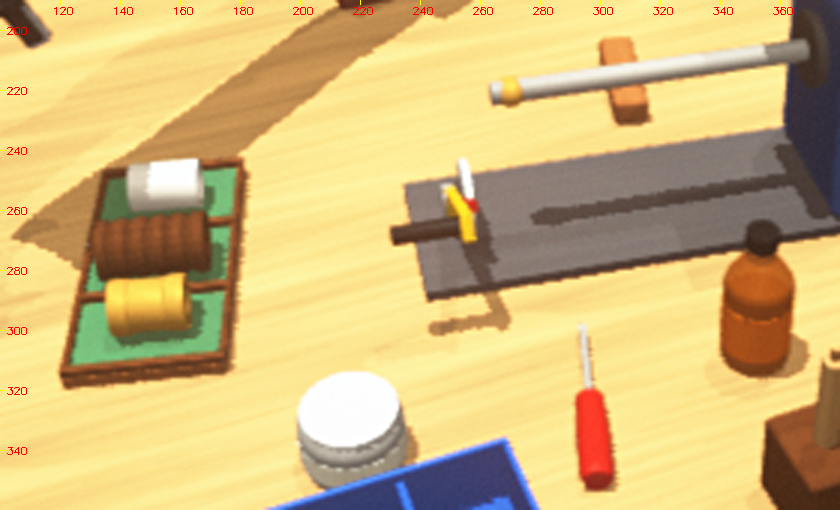

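View pics/ds.png

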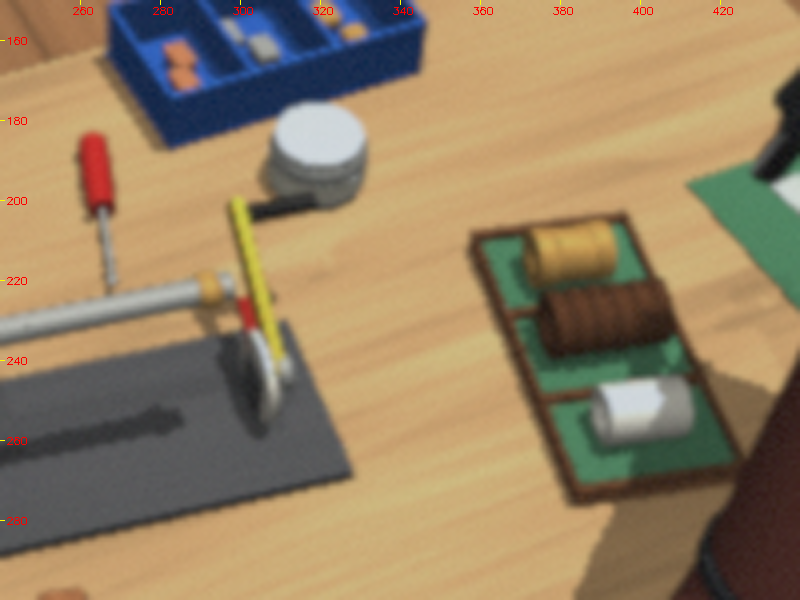

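Run:
```python
from plant import r
s=r.read_state(); print(s["clock"],s["qd"].round(4),s["wrist_force"].round(1))
print(r.hand_in())
```

```text
30.8333 [-0.0013  0.0003 -0.0038 -0.0029 -0.0011 -0.0011 -0.0001] [-0.4 -1.   0.2]
the job is handed in; nothing more can be done
None
```

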